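# Lock the cutter arbor of a key machine with its locking pin

## Task

The nut of the key-machine cutter is to be undone, so block its arbor first: take the locking pin out of the wooden tool block, stand it in the guide bush on top of the cutter head so that it rests on the arbor, and turn the arbor by its belt pulley until you feel the pin catch in the arbor's hidden cross-hole. Stop turning as soon as it catches, because forcing the arbor against the pin bends it; then push the pin gently but fully home, until its collar sits on the rim of the bush, and let go. Leave the other things on the bench where they are.

Things in the scene. Friction and masses are not known exactly. Their poses are not given: they have to be found in the camera images.
- cutter_head: Grey cast cutter head of a key machine, fixed to the bench, foot 90 x 120 mm. Origin on the bench top under the arbor's axis; y axis along the level arbor (70 mm up), z up. Belt pulley at the +y end (outer face 108 mm from the origin), toothed cutter and its nut at the -y end (99 mm). The housing spans y -64 to +38 mm, 98 mm high without the bush.
- bush_rim (a point): Centre of the upper rim of the guide bush, 143.5 mm above the bench: a steel tube, 30 mm outside, upright on the housing, 20 mm from the origin towards the cutter (115 mm from the pulley's middle). Axes as the head's. Bore 16.4 mm wide for the upper 46 mm, then 9.8 mm for 14 mm down to the arbor, whose top is 60.5 mm below the rim. Two sprung balls stand into the bore 18 mm below the rim.
- arbor_under_bush (a point): Point on the arbor's axis under the bush, 70 mm above the bench; axes as the head's, not turning. Here the arbor is 26 mm thick with one 10.5 mm cross-hole right through. Its angle is not measured or marked. A mouth of the hole comes under the bush after 25 to 86 degrees when the TOP of the pulley is turned towards the head's +x (away from the robot), and every half turn, either way.
- pulley_centre (a point): Middle of the belt pulley on the arbor's axis, 70 mm above the bench; axes as the head's, y along the arbor, not turning. Plain round aluminium disc, 84 mm diameter, 16 mm thick, 49 mm clear of the housing, shaft there 20 mm thick. Pinch it across its 16 mm at the rim and carry it round: light even drag, about 1.2 N at the rim, and it stays where it is left.
- pin_knob (a point): Middle of the knob of the steel locking pin: knurled, 24 mm diameter, 24 mm high, at the pin's top; z up along the pin. At the start the pin (90 g) stands upright in the middle hole, 44 mm deep, of a wooden block 46 x 126 x 50 mm, knob middle 116.5 mm above the bench; two drift stubs 43 mm either side of it end 68 mm above the bench.
- pin_collar (a point): Centre of the underside of the pin's collar (23 mm wide, 5 mm thick), 17 mm below the knob's middle, 93.5 mm above the tip; z up along the pin. Below it the pin is 14.4 mm thick for 40 mm, tapers for 4 mm, then 9 mm thick down to a blunt conical tip. Standing on the solid arbor the collar is 33 mm above the rim; fully home it sits on the rim.
- locking_pin: The locking pin, origin at its tip. Over the hole it drops 7 mm by its own weight onto the sprung balls and catches the arbor, which can then turn some 20 degrees at most before it is blocked hard. Then push the pin: 9 to 15 N over the balls, 1 to 3 N after, until the collar is seated. More than 100 N in all against head and arbor bends it; once it is caught, about 14 N at the pulley's rim does that.
- bench_vice: Furniture, fixed: cast bench vice between the cutter head and the tool block, 178 mm high, reaching 147 mm from its origin towards the robot and 81 mm to either side; carry the pin over or in front of it. Further back a blue board hangs over the left half of the bench, 0.66 m from the robot, lower edge 0.41 m above the bench: keep the wrist clear of it.
- spanner: Bystander: steel open spanner, 150 mm, lying on the bench.
- screwdriver_amber: Bystander: screwdriver with amber handle, 208 mm, lying near the bench's front edge.
- red_tin_tray: Bystander: small reddish tin tray with pins and springs, 60 x 90 x 20 mm.
- oiler: Bystander: pump oiler, 143 mm high.

How it is judged:
By the outcome, as a careful person would: the job done as asked, in the order asked, and still so for the second after the job is handed in, with the robot touching nothing.
It also fails if it takes over 72 s, if anything falls off the work surface, if the arm or the gripper's body presses on something with over 40 N, if the wrist force passes 120 N, or if a joint passes its speed limit or range.

## Robot

A 6-joint arm with a two-finger parallel gripper is mounted at the origin on a cart in front of the work surface, level with it; the furniture and walls round the work are solid. World frame = base frame: x ahead of the robot, y to its left, z up, the work surface at z = 0. Lengths are in m, angles in rad, forces in N, time in s.
With the tool pointing down it reaches from about 0.225 to 0.875 m from the base axis. Payload 3.4 kg.
Tool frame: the origin (TCP) lies where the fingers leave the gripper's body, on its centre line; the fingertips stand 73 mm ahead of it and the grasp point (between the pads) lies 54 mm ahead of it; x points along the fingers, y is the direction in which the jaws open and shut, and the axes are right-handed (so a half turn about x gives the same grasp; the last joint's range is limited). The gripper opens to 85 mm and grips with 20 to 120 N. Pads are 22 mm wide; open, the fingers measure 114 mm over their backs; the gripper's body (76 mm by 85 mm) begins 54 mm behind the grasp point. The pads swing forward as they close: fully open they stand 13 mm farther back than shut.
Start: joints at [1.191, 0.276, 1.505, -0, 1.361, -0.121], TCP at [0.147, 0.556, 0.304] pointing down, gripper open.
Joint ranges: [-2.89, 2.89], [-0.75, 2.08], [0.22, 2.7], [-1.18, 4.32], [0.11, 2.71], [-2.7, 2.7]. Speed limits (rad/s): [2.57, 2.57, 3.14, 3.14, 3.14, 3.14].

## Interface

Orientations are given as a unit quaternion [w, x, y, z].
In Python, from rig import manip gives the robot as it stands.
- The arm moves only by the tool play_rows, never from a script. Its argument "steps" is a list of rows, each a list of 5 numbers: the closure, from 0 (fully open) to 1 (shut), then the shift along the tool's x, y, z as a fraction of full scale, then the turn about the tool's x as a fraction of full scale. In form: [[grip, tx, ty, tz, twist], ...]. A call has 1 to 20 rows; each row shifts and turns the commanded pose from where the row before left it, along the tool's axes as they then stand; what a row does not reach is not made up. Full scale, the value 1, is 0.03 m for a shift and 6 degrees for a turn. A row lasts 1/10 s, in which the tool goes at most 50 mm and 8.59 degrees, less where a joint would pass 70% of its speed; a pose out of reach is approached as far as the arm can. A call with a number of a shift or a turn outside -1 to 1 is refused whole. A call with a gripper value outside its range is refused whole. The fingers move at their own pace and stop on an object; "newtons" is the grip in N (left out, the last holds). Time passes only in rows, so rows that do not move let the fingers close. It gives the time, the measured TCP pose, the force and the opening at its end, in the units of the state.
- manip.get_state(): the state, without advancing time (a new reading comes with each control period).
- manip.get_image(name): name is "scene" or "top" or "wrist"; returns (picture, depth): 400x640x3 uint8, red, green, blue; 400x640 float32, m along the optical axis (not along the pixel's ray), 0 where there is no reading.
- manip.camera_model(name): a dict with "mtx" (3x3 intrinsics, pixels), "k1" (the pictures are not rectified: a ray, as slopes to the right and down, at radius r is drawn at 1 + k1 r^2 times it, then the intrinsics apply), "R" (3x3) and "t" (3): a world point X has camera coordinates R X + t. Camera axes: x right, y down, z forward; pixel columns grow to the right and rows downward; lengths in m; the calibration is good to about 2 mm. A picture is of the moment at which its call begins: read the wrist's pose just before it. camera_model takes no time and is no camera call; for the wrist camera it gives the pose at the moment of the call.
- manip.sign_off(): hands the job in, once; it reports no verdict.
Trained networks look in the newest picture that a camera, given by its name, has taken for a name from the list of things; names that differ only in an ending like _2 or _b are one class to them, and where a whole thing is asked for, a point or a joint stands for the part that bears it (a point fixed in the world has none). Each returns a list of dicts, best first, with "conf" (0 to 1); they miss things now and then, are a little off and sometimes report something else, mostly with a low value. They report only what shows in the picture. A call takes as long as a camera call.
- manip.regions_of(camera, query): "mask" (400x640 bool, what is visible of it).
- manip.mark_of(camera, query): "location" ([x, y, z] in m, in the coordinates of the camera as it stood for that picture, good to about 4 mm: a listed point, or the origin of a listed thing).
The state is a dict: "clock": time; "qpos": joint angles; "qd": joint speeds; "effort": joint torques, N m; "position": TCP position; "ee_rot": TCP orientation; "contact_force": force on the tool from outside, world axes, zero at the start; "moment": the same for the moment, N m; "width": finger opening in m.
Only numpy, scipy, OpenCV 4.12 (cv2) and the standard library are available. Lean on these libraries where they do the work, as an engineer would, in place of code of your own. Each camera call takes 0.05 s, during which the arm holds its last target.

## Working session

There is one attempt and no reset: what is moved stays moved. The work goes in short steps, Python scripts to look and compute and a tool call to move; the robot and the scene stay as the last step left them, time stands still between calls to the robot, and variables do not carry over. Pictures are saved under pics/ and viewed, and the job is handed in when it is done.

Besides the shell and the picture viewer there is one more tool, called as a command line: name --pt "numbers of a row" for each row, then --argument value for the rest. play_rows: Moves the arm, as the interface text tells. Its arguments: {"type":"object","properties":{"steps":{"type":"array","items":{"type":"array","items":{"type":"number"}}},"newtons":{"type":"number"}},"required":["steps"]}

```bash
ls; mkdir -p pics; cat > h.py <<'E'
import numpy as np, cv2
from rig import manip
def grab(cam,name):
    p,d=manip.get_image(cam); cv2.imwrite(f'pics/{name}.png',p[:,:,::-1]); return p,d
def toworld(cam,loc):
    m=manip.camera_model(cam); return np.array(m['R']).T@(np.array(loc)-np.array(m['t']))
def mark(cam,q,n=2):
    for r in manip.mark_of(cam,q)[:n]:
        print(cam,q,round(r['conf'],2),np.round(toworld(cam,r['location']),4))
def proj(cam,X):
    m=manip.camera_model(cam); c=np.array(m['R'])@np.array(X)+np.array(m['t']); s=c[:2]/c[2]; s=s*(1+m['k1']*(s@s)); K=np.array(m['mtx']); return K[:2,:2]@s+K[:2,2]
def R(q):
    from scipy.spatial.transform import Rotation as Ro
    return Ro.from_quat([q[1],q[2],q[3],q[0]]).as_matrix()
E
python3 - <<'E'
from h import *
for c in ['scene','top']:
    grab(c,c+'0')
    for q in ['cutter_head','bush_rim','pulley_centre','pin_knob','pin_collar','arbor_under_bush','bench_vice','oiler']: mark(c,q)
s=manip.get_state(); print(s); print(R(s['ee_rot']))
E
```

```text
pics
scene cutter_head 0.89 [ 0.459   0.2105 -0.0017]
scene bush_rim 0.88 [0.4581 0.1926 0.1371]
scene bush_rim 0.48 [0.4604 0.1922 0.0673]
scene pulley_centre 0.77 [0.4362 0.3012 0.0679]
scene pin_knob 0.65 [ 0.4564 -0.2346  0.1148]
scene pin_knob 0.42 [0.4581 0.1914 0.1398]
scene pin_collar 0.51 [ 0.45   -0.2362  0.093 ]
scene pin_collar 0.36 [ 0.6538 -0.0362 -0.0026]
scene arbor_under_bush 0.58 [0.4578 0.188  0.1402]
scene arbor_under_bush 0.55 [0.4637 0.1939 0.0645]
scene bench_vice 0.77 [ 0.6558 -0.0365 -0.0044]
scene oiler 0.61 [ 0.6555  0.3183 -0.0035]
top cutter_head 0.67 [ 0.4594  0.2079 -0.0034]
top bush_rim 0.97 [0.461  0.1859 0.1433]
top pulley_centre 0.95 [0.4357 0.302  0.0714]
top pin_knob 0.6 [ 0.4457 -0.2371  0.1171]
top pin_collar 0.49 [ 0.4452 -0.2432  0.099 ]
top arbor_under_bush 0.86 [0.4615 0.1877 0.0696]
top oiler 0.62 [ 0.6537  0.3176 -0.001 ]
{'clock': 0.9, 'qpos': array([ 1.19098616e+00,  2.75887696e-01,  1.50489472e+00,  4.08865643e-05,
        1.36070631e+00, -1.20975815e-01]), 'qd': array([-1.58026578e-03,  9.24505522e-05,  1.96465479e-03, -1.24028203e-03,
        1.00526849e-03, -3.55188790e-05]), 'effort': array([-5.70820594e-04, -4.16640043e+01, -2.46102762e+01, -2.31379627e-04,
       -1.45962904e-04, -1.81294826e-05]), 'position': array([0.1471636 , 0.55587565, 0.30393714]), 'ee_rot': array([ 0.70118846,  0.09129862,  0.70119765, -0.09122041]), 'contact_force': array([-0.25346266, -0.18661089, -0.60479414]), 'moment': array([-0.01008314,  0.0095482 ,  0.02653249]), 'width': 0.08531318410618871}
[[ 1.39323915e-06  2.55962149e-01  9.66686805e-01]
 [ 1.11347688e-04  9.66686799e-01 -2.55962148e-01]
 [-9.99999994e-01  1.07994957e-04 -2.71539676e-05]]
```

View pics/scene0.png

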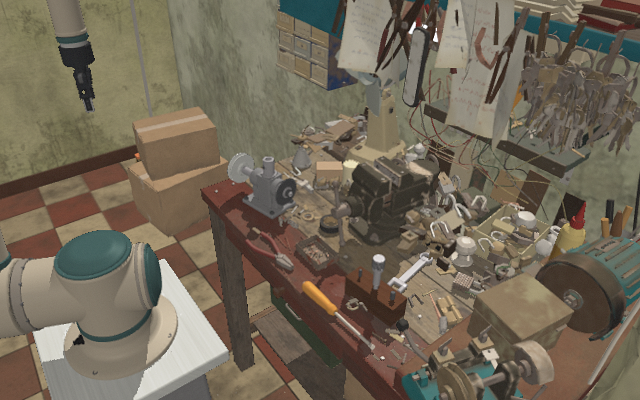

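View pics/top0.png

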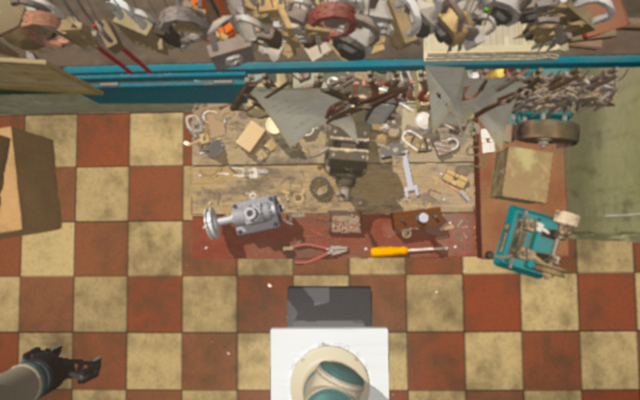

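```bash
cat >> h.py <<'E'
def plan(target,yaw=None,s=None):
    """total shift in tool axes (m) & in units of 0.03, twist in units of 6deg; yaw= angle of tool y from world y, deg ccw. shifts assume twist AFTER translation"""
    s=s or manip.get_state(); M=R(s['ee_rot']); d=M.T@(np.array(target)-s['position'])
    y=np.degrees(np.arctan2(-M[0,1],M[1,1])); out=dict(units=np.round(d/0.03,3),yawnow=round(y,2))
    if yaw is not None: out['twist']=round(-(yaw-y)/6,3)
    print(out)
E
python3 - <<'E'
from h import *
s=manip.get_state(); M=R(s['ee_rot']); m=manip.camera_model('wrist'); Rc=np.array(m['R']); C=-Rc.T@m['t']
print('cam in tool',M.T@(C-s['position'])); print((Rc@M).round(3)); print(m['mtx'],m['k1'])
plan([0.40,0.25,0.37],12.3)
E
```

```text
cam in tool [-0.07042324 -0.00010432 -0.08177081]
[[-0.     1.     0.   ]
 [-0.32  -0.     0.947]
 [ 0.947  0.     0.32 ]]
[[279.44373188   0.         316.74021514]
 [  0.         279.44373188 198.4534261 ]
 [  0.           0.           1.        ]] -0.044503392400563876
{'units': array([-2.203, -7.699, 10.757]), 'yawnow': np.float64(-14.83), 'twist': np.float64(-4.522)}
```

play_rows --pt "0 -0.2 -0.7 1 0" --pt "0 -0.2 -0.7 1 0" --pt "0 -0.2 -0.7 1 0" --pt "0 -0.2 -0.7 1 0" --pt "0 -0.2 -0.7 1 0" --pt "0 -0.2 -0.7 1 0" --pt "0 -0.2 -0.7 1 0" --pt "0 -0.2 -0.7 1 0" --pt "0 -0.2 -0.7 1 0" --pt "0 -0.2 -0.7 1 0" --pt "0 -0.2 -0.7 0.76 0" --pt "0 0 0 0 -1" --pt "0 0 0 0 -1" --pt "0 0 0 0 -1" --pt "0 0 0 0 -1" --pt "0 0 0 0 -0.52" --pt "0 0 0 0 0"

```text
clock: 2.6
position: [0.4001, 0.2499, 0.37]
ee_rot: [0.703, -0.076, 0.703, 0.076]
contact_force: [-0.2, 0.0, 0.7]
width: 0.0854
```

```bash
python3 - <<'E'
from h import *
s=manip.get_state(); print(s['clock'],s['position'],s['contact_force'])
grab('wrist','w1')
for q in ['cutter_head','bush_rim','pulley_centre','arbor_under_bush']: mark('wrist',q)
grab('top','t1')
for q in ['bush_rim','pulley_centre','pin_knob']: mark('top',q)
E
```

```text
2.6 [0.40007727 0.24988644 0.36998148] [-0.17241604  0.04149263  0.71920265]
wrist cutter_head 0.97 [0.4556 0.209  0.0009]
wrist bush_rim 0.93 [0.4596 0.191  0.1476]
wrist bush_rim 0.27 [ 3.635e-01 -2.198e-01 -3.000e-04]
wrist pulley_centre 0.95 [0.4365 0.3031 0.0679]
wrist arbor_under_bush 0.88 [0.4672 0.1911 0.075 ]
top bush_rim 0.65 [0.4646 0.1852 0.1387]
top pulley_centre 0.69 [0.437  0.3032 0.0707]
top pin_knob 0.64 [ 0.4474 -0.2341  0.1138]
```

View pics/w1.png

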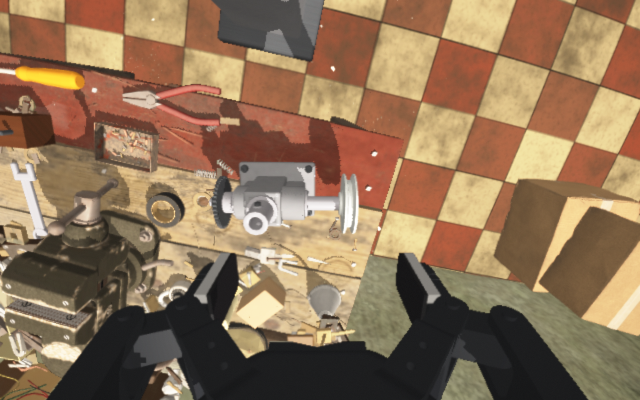

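```bash
cat >> h.py <<'E'
def cloud(cam,d):
    m=manip.camera_model(cam); K=np.array(m['mtx']); v,u=np.mgrid[0:400,0:640]
    p=np.stack([(u-K[0,2])/K[0,0],(v-K[1,2])/K[1,1]],-1); q=p.copy()
    for _ in range(8): q=p/(1+m['k1']*(q**2).sum(-1,keepdims=True))
    P=np.concatenate([q,np.ones((400,640,1))],-1)*d[...,None]
    W=(P-np.array(m['t']))@np.array(m['R']); W[d<=0]=np.nan; return W
E
python3 - <<'E'
from h import *
p,d=grab('wrist','w1b'); W=cloud('wrist',d)
np.save('w1.npy',W)
def sel(lo,hi,c,r):
    return W[(W[...,2]>lo)&(W[...,2]<hi)&(np.hypot(W[...,0]-c[0],W[...,1]-c[1])<r)]
a=sel(.138,.150,[.46,.19],.03); print(len(a),a.mean(0),a.min(0),a.max(0),np.percentile(a[:,2],[10,50,90]))
c,r=cv2.minEnclosingCircle(a[:,:2].astype(np.float32).reshape(-1,1,2)*1000); print(c,r)
# pulley
b=sel(.085,.12,[.436,.302],.05); print(len(b),b.mean(0),b.min(0),b.max(0))
xy=b[:,:2]; U,S,V=np.linalg.svd(xy-xy.mean(0)); print('disc dir',V[0],np.degrees(np.arctan2(V[0,1],V[0,0])))
im=cv2.resize(p[150:250,200:380,::-1],None,fx=4,fy=4,interpolation=cv2.INTER_CUBIC); cv2.imwrite('pics/w1z.png',im)
E
```

```text
380 [0.46184085 0.18994193 0.14309385] [0.44817077 0.17537086 0.1380865 ] [0.47785988 0.20452532 0.14621924] [0.1409439  0.14347608 0.14457846]
(462.9908447265625, 189.8207550048828) 14.933937072753906
731 [0.43436902 0.30024704 0.10075025] [0.40022161 0.28677411 0.08501646] [0.4776824  0.31639247 0.11343027]
disc dir [0.98359084 0.18041356] 10.393849219922881
```

View pics/w1z.png

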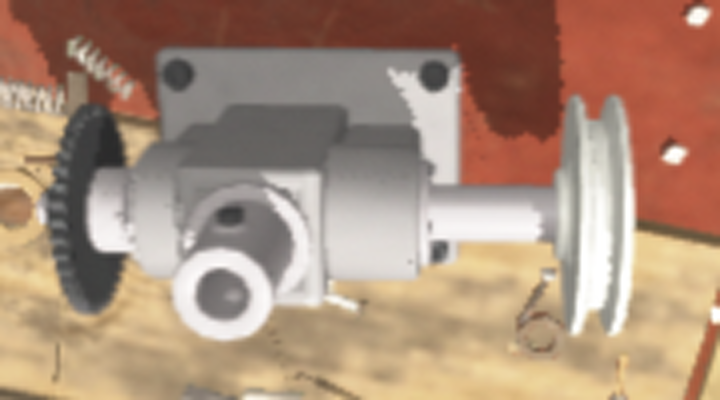

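```bash
python3 - <<'E'
from h import *
plan([0.40,-0.235,0.32])
E
```

```text
{'units': array([  1.662, -15.795,  -3.442]), 'yawnow': np.float64(12.28)}
```

play_rows --pt "0 0 -1 -0.22 0" --pt "0 0 -1 -0.22 0" --pt "0 0 -1 -0.22 0" --pt "0 0 -1 -0.22 0" --pt "0 0 -1 -0.22 0" --pt "0 0 -1 -0.22 0" --pt "0 0 -1 -0.22 0" --pt "0 0 -1 -0.22 0" --pt "0 0 -1 -0.22 0" --pt "0 0 -1 -0.22 0" --pt "0 0 -1 -0.22 0" --pt "0 0.3 -1 -0.22 0" --pt "0 0.4 -1 -0.22 0" --pt "0 0.4 -1 -0.22 0" --pt "0 0.4 -1 -0.22 0" --pt "0 0.16 -0.8 -0.14 0" --pt "0 0 0 0 0"

```text
clock: 4.8
position: [0.4002, -0.2378, 0.319]
ee_rot: [0.703, -0.075, 0.704, 0.074]
contact_force: [0.8, 1.3, -0.8]
width: 0.0852
```

```bash
python3 - <<'E'
from h import *
s=manip.get_state(); print(s['clock'],s['position'],s['contact_force'])
p,d=grab('wrist','w2'); W=cloud('wrist',d)
for q in ['pin_knob','pin_collar','locking_pin']: mark('wrist',q)
a=W[(W[...,2]>.122)&(W[...,2]<.135)&(np.hypot(W[...,0]-.447,W[...,1]+.236)<.035)]; print(len(a),a.mean(0),np.median(a[:,2]))
c,r=cv2.minEnclosingCircle(a[:,:2].astype(np.float32).reshape(-1,1,2)*1000); print(c,r)
E
```

```text
4.8 [ 0.40017007 -0.23780293  0.31902045] [ 0.78223389  1.29471477 -0.78490153]
wrist pin_knob 0.69 [ 0.4479 -0.2385  0.115 ]
wrist pin_collar 0.58 [ 0.4501 -0.2313  0.1061]
wrist pin_collar 0.37 [0.4642 0.2143 0.0019]
wrist locking_pin 0.7 [ 0.4506 -0.2335  0.0131]
444 [ 0.4460573  -0.23520665  0.12865082] 0.1290617602298664
(447.2166748046875, -235.12599182128906) 12.47969913482666
```

View pics/w2.png

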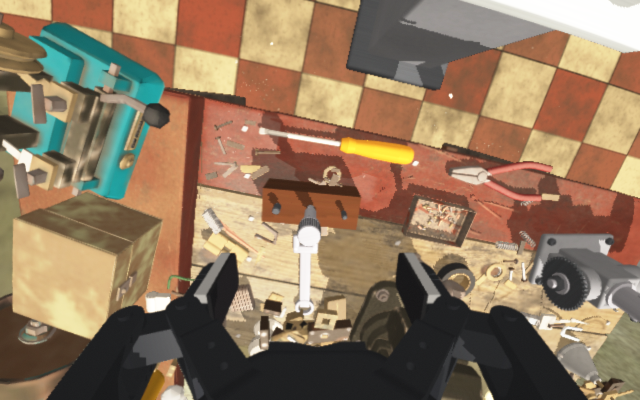

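```bash
python3 - <<'E'
from h import *
plan([0.447,-0.2355,0.172])
E
```

```text
{'units': array([ 4.945, -0.372,  1.516]), 'yawnow': np.float64(12.32)}
```

play_rows --pt "0 0.5 -0.2 0.8 0" --pt "0 0.9 -0.17 0.72 0" --pt "0 0.9 0 0 0" --pt "0 0.9 0 0 0" --pt "0 0.8 0 0 0" --pt "0 0 0 0 0" --pt "0 0 0 0 0"

```text
clock: 5.7
position: [0.4474, -0.2356, 0.2008]
ee_rot: [0.703, -0.076, 0.703, 0.076]
contact_force: [-0.2, 0.0, 0.4]
width: 0.0852
```

```bash
python3 - <<'E'
from h import *
p,d=grab('wrist','w3'); W=cloud('wrist',d)
for q in ['pin_knob']: mark('wrist',q)
a=W[(W[...,2]>.124)&(W[...,2]<.135)&(np.hypot(W[...,0]-.447,W[...,1]+.236)<.025)]; print(len(a))
if len(a):
    c,r=cv2.minEnclosingCircle(a[:,:2].astype(np.float32).reshape(-1,1,2)*1000); print(c,r,np.median(a[:,2]))
plan([0.447,-0.2355,0.172])
E
```

```text
wrist pin_knob 0.89 [ 0.4475 -0.2378  0.1166]
1341
(448.3966064453125, -237.39842224121094) 12.714815139770508 0.12940509018505075
{'units': array([ 0.994,  0.04 , -0.03 ]), 'yawnow': np.float64(12.33)}
```

View pics/w3.png

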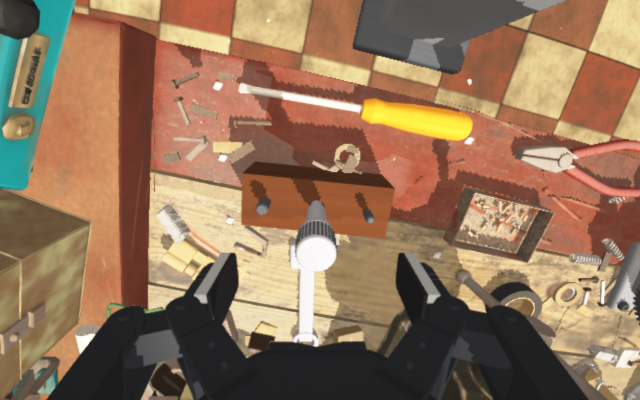

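play_rows --pt "0 0.5 0 0 0" --pt "0 0.47 0 0 0" --pt "0 0 0 0 0" --pt "1 0 0 0 0" --pt "1 0 0 0 0" --pt "1 0 0 0 0" --pt "1 0 0 0 0" --pt "1 0 0 0 0" --pt "1 0 0 0 0" --newtons 40

```text
clock: 6.7
position: [0.4474, -0.2364, 0.1715]
ee_rot: [0.703, -0.076, 0.703, 0.076]
contact_force: [0.0, 0.4, 4.6]
width: 0.023
```

```bash
python3 - <<'E'
from h import *
s=manip.get_state(); print(s['contact_force'],s['moment'],s['width'])
grab('wrist','w4')
E
```

```text
[0.04399059 0.41394178 4.56278837] [0.1266911  0.05753282 0.01293556] 0.02302671668060011
```

View pics/w4.png

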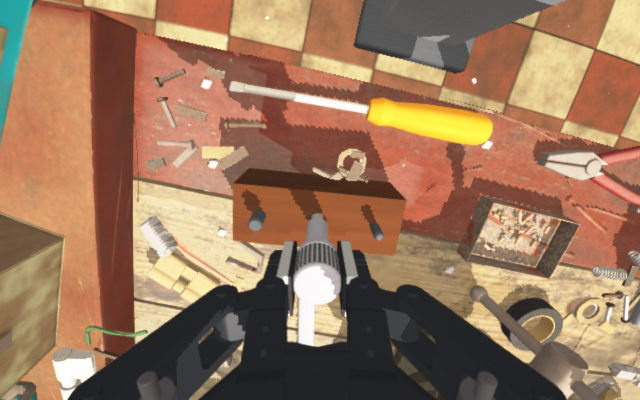

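play_rows --pt "1 -0.2 0 0 0" --pt "1 -0.5 0 0 0" --pt "1 -0.7 0 0 0" --pt "1 -0.8 0 0 0" --pt "1 -0.8 0 0 0" --pt "1 -0.8 0 0 0" --pt "1 -0.8 0 0 0" --pt "1 -0.8 0 0 0" --pt "1 -0.6 0 0 0" --pt "1 0 0 0 0" --pt "1 0 0 0 0"

```text
clock: 7.85
position: [0.4468, -0.2361, 0.3504]
ee_rot: [0.703, -0.076, 0.703, 0.076]
contact_force: [-0.1, 0.1, -2.1]
width: 0.0229
```

```bash
python3 - <<'E'
from h import *
s=manip.get_state(); print(s['position'],s['contact_force'],s['moment'],s['width'])
p,d=grab('wrist','w5'); W=cloud('wrist',d); grab('scene','s5'); 
mark('wrist','pin_knob');mark('wrist','pin_collar');mark('wrist','locking_pin');mark('scene','locking_pin')
plan([0.40,-0.235,0.38])
E
```

```text
[ 0.44678203 -0.23609557  0.35039568] [-0.07895974  0.10834448 -2.05959582] [ 0.03273587 -0.00855324  0.0018741 ] 0.022937250617786772
wrist pin_knob 0.89 [ 0.4467 -0.2382  0.2924]
wrist pin_knob 0.3 [ 0.4604  0.2093 -0.0033]
wrist pin_collar 0.89 [ 0.4491 -0.2351  0.2795]
wrist locking_pin 0.74 [ 0.4441 -0.2387  0.1855]
scene locking_pin 0.78 [ 0.4422 -0.239   0.1809]
{'units': array([-0.998,  0.37 , -1.519]), 'yawnow': np.float64(12.29)}
```

View pics/w5.png

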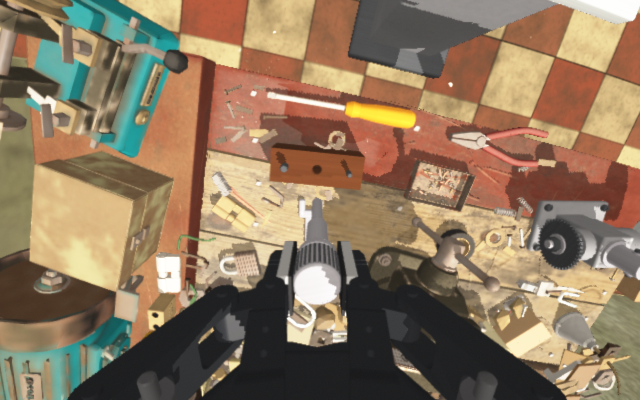

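View pics/s5.png

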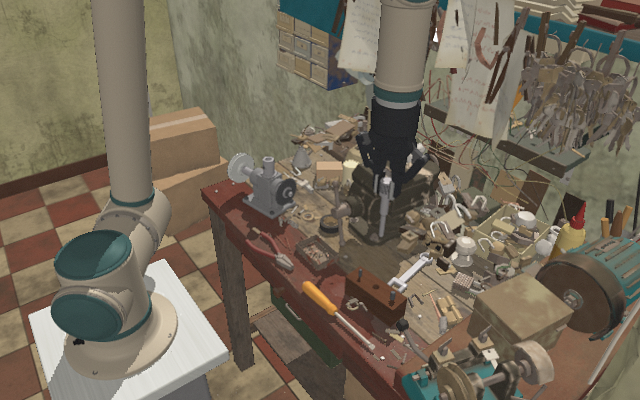

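```bash
python3 - <<'E'
from h import *
plan([0.415,0.19,0.37])
E
```

```text
{'units': array([-0.648, 14.105,  1.985]), 'yawnow': np.float64(12.29)}
```

play_rows --pt "1 -0.32 0 -0.3 0" --pt "1 -0.32 0.4 -0.3 0" --pt "1 0 0.7 0 0" --pt "1 0 0.9 0 0" --pt "1 0 0.9 0 0" --pt "1 0 0.9 0.1 0" --pt "1 0 0.9 0.2 0" --pt "1 0 0.9 0.2 0" --pt "1 0 0.9 0.2 0" --pt "1 0 0.9 0.2 0" --pt "1 0 0.9 0.2 0" --pt "1 0 0.9 0.2 0" --pt "1 0 0.9 0.2 0" --pt "1 0 0.9 0.2 0" --pt "1 0 0.9 0.3 0" --pt "1 0 0.8 0.3 0" --pt "1 0 0.8 0.2 0" --pt "1 0 0.6 0.25 0" --pt "1 0 0.1 0 0" --pt "1 0 0 0 0"

```text
clock: 10.15
position: [0.418, 0.1942, 0.3704]
ee_rot: [0.703, -0.076, 0.703, 0.076]
contact_force: [-0.2, 0.2, -1.0]
width: 0.0226
```

```bash
python3 - <<'E'
from h import *
s=manip.get_state(); print(s['clock'],s['position'],s['contact_force'])
p,d=grab('wrist','w6'); W=cloud('wrist',d)
for q in ['bush_rim','pulley_centre','pin_knob','pin_collar','locking_pin']: mark('wrist',q,1)
a=W[(W[...,2]>.139)&(W[...,2]<.148)&(np.hypot(W[...,0]-.463,W[...,1]-.19)<.028)]; print(len(a))
c,r=cv2.minEnclosingCircle(a[:,:2].astype(np.float32).reshape(-1,1,2)*1000); print(c,r,np.median(a[:,2]))
E
```

```text
10.15 [0.41796729 0.19421579 0.3704312 ] [-0.20781969  0.21622532 -0.97560208]
wrist bush_rim 0.88 [0.4623 0.1902 0.1449]
wrist pulley_centre 0.83 [0.4367 0.3031 0.0725]
wrist pin_knob 0.81 [0.4205 0.1906 0.3148]
wrist pin_collar 0.72 [0.4215 0.1924 0.3   ]
wrist locking_pin 0.9 [0.4219 0.1921 0.2064]
231
(463.3071594238281, 188.91958618164062) 14.987080574035645 0.14354382630901935
```

View pics/w6.png

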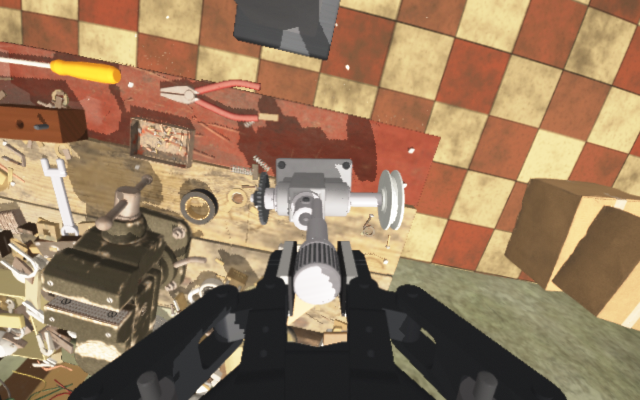

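```bash
python3 - <<'E'
from h import *
plan([0.460,0.1918,0.325])
E
```

```text
{'units': array([ 1.512, -0.327,  1.318]), 'yawnow': np.float64(12.23)}
```

play_rows --pt "1 0 -0.17 0.6 0" --pt "1 0.3 -0.16 0.6 0" --pt "1 0.6 0 0.12 0" --pt "1 0.4 0 0 0" --pt "1 0.2 0 0 0" --pt "1 0 0 0 0" --pt "1 0 0 0 0"

```text
clock: 11.15
position: [0.4604, 0.1925, 0.3254]
ee_rot: [0.703, -0.076, 0.703, 0.076]
contact_force: [-0.2, -0.7, 0.5]
width: 0.0227
```

```bash
python3 - <<'E'
from h import *
s=manip.get_state(); print(s['clock'],s['position'],s['contact_force'])
p,d=grab('wrist','w7'); q,e=grab('scene','s7')
for c in ['wrist','scene']:
  for k in ['bush_rim','pin_knob','pin_collar','locking_pin']: mark(c,k,1)
cv2.imwrite('pics/w7z.png',cv2.resize(p[140:300,230:410,::-1],None,fx=4,fy=4,interpolation=cv2.INTER_CUBIC)[:600])
cv2.imwrite('pics/s7z.png',cv2.resize(q[90:220,220:320,::-1],None,fx=5,fy=5,interpolation=cv2.INTER_CUBIC)[:600])
for c in ['wrist','scene']: print(c,proj(c,[.463,.1895,.1435]),proj(c,[.463,.1895,.1595]))
W=cloud('wrist',d)
a=W[(W[...,2]>.139)&(W[...,2]<.148)&(np.hypot(W[...,0]-.463,W[...,1]-.19)<.028)]; print(len(a))
c,r=cv2.minEnclosingCircle(a[:,:2].astype(np.float32).reshape(-1,1,2)*1000); print(c,r)
E
```

```text
11.15 [0.46040166 0.19245257 0.32543565] [-0.20589635 -0.68859036  0.54169856]
wrist bush_rim 0.73 [0.4613 0.1949 0.1484]
wrist pin_knob 0.82 [0.4615 0.1918 0.2728]
wrist pin_collar 0.74 [0.4611 0.1931 0.2566]
wrist locking_pin 0.79 [0.4605 0.1928 0.1617]
scene bush_rim 0.75 [0.4587 0.1908 0.1381]
scene pin_knob 0.64 [0.4668 0.1915 0.2715]
scene pin_collar 0.63 [0.4635 0.1966 0.2458]
scene locking_pin 0.55 [0.4589 0.1893 0.1574]
wrist [313.46373569 197.08603631] [313.27521917 202.72237688]
scene [267.94959637 157.20372215] [267.60878579 151.66461614]
449
(462.8236389160156, 189.78382873535156) 14.818211555480957
```

View pics/w7z.png

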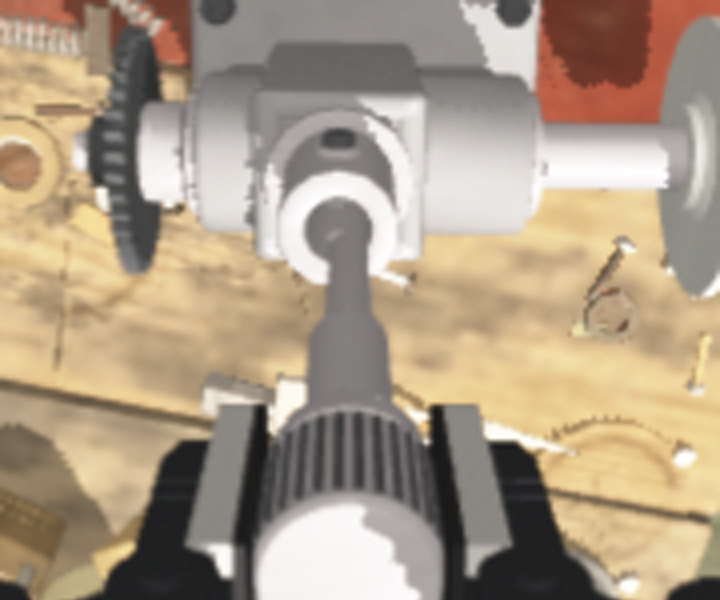

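View pics/s7z.png

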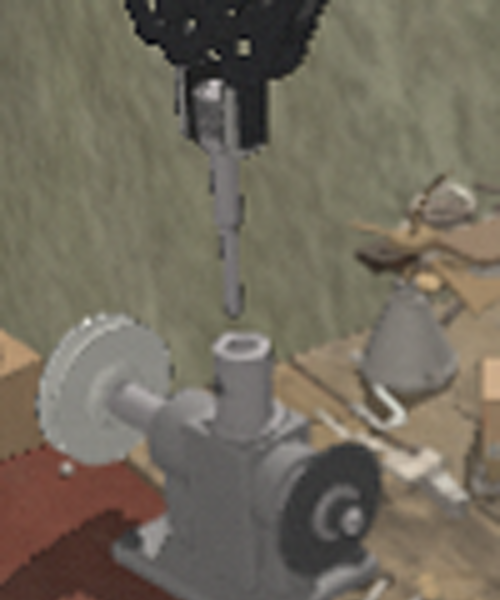

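```bash
python3 - <<'E'
from h import *
s=manip.get_state();M=R(s['ee_rot']);X=np.array([.463,.1895,.1435])
for c in ['scene','wrist']:
  J=np.array([(proj(c,X+M[:,i]*.001)-proj(c,X)) for i in (0,1,2)]).T; print(c,'px per mm tool x,y,z\n',J.round(3))
  if c=='scene': print(np.linalg.solve(J[:,1:],[1.7,.9]))
for dz in (.0155,.0165,.0175): print(proj('wrist',s['position']+M[:,0]*.1655),proj('wrist',X+[0,0,dz]))
E
```

```text
scene px per mm tool x,y,z
 [[ 0.021 -0.276  0.286]
 [ 0.343 -0.132 -0.149]]
[-6.48109635 -0.30833292]
wrist px per mm tool x,y,z
 [[ 1.100e-02  1.051e+00  4.000e-03]
 [-3.310e-01 -1.000e-03  9.960e-01]]
[317.1939114  200.67759403] [313.28145253 202.5359518 ]
[317.1939114  200.67759403] [313.26896236 202.909507  ]
[317.1939114  200.67759403] [313.2563779  203.28589831]
```

```bash
python3 - <<'E'
from h import *
p=cv2.imread('pics/w7.png'); z=p[175:225,290:345]; z=cv2.resize(np.clip(z.astype(float)*1.6,0,255).astype(np.uint8),None,fx=12,fy=12,interpolation=cv2.INTER_NEAREST); cv2.imwrite('pics/w7zz.png',z)
E
```

```text
(no output)
```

View pics/w7zz.png

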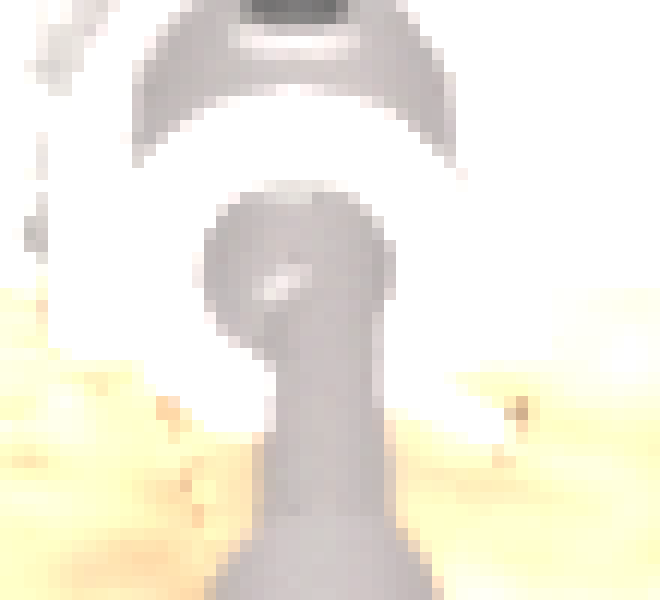

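```bash
python3 - <<'E'
from h import *
g=cv2.cvtColor(cv2.imread('pics/w7.png'),cv2.COLOR_BGR2GRAY)
_,d=manip.get_image('wrist')
print(g[186:216,304:328]); print((d[186:216:1,306:326:2]*1000).astype(int))
E
```

```text
[[182 223 236 241 244 246 247 248 248 249 249 249 248 248 247 246 245 243
  239 218 168 129 117 124]
 [226 238 242 245 247 249 250 250 251 251 251 250 249 248 247 246 245 244
  243 239 228 179 133 128]
 [239 243 246 248 250 251 251 251 251 249 247 246 246 246 247 246 246 245
  244 243 240 229 181 139]
 [244 246 249 251 252 252 246 233 210 180 170 183 192 223 237 243 245 245
  245 244 244 241 223 162]
 [246 249 251 253 253 242 189 158 150 145 144 147 145 152 160 209 237 243
  244 244 244 244 238 195]
 [248 251 253 253 227 154 127 127 134 138 141 139 121 125 125 140 195 233
  242 244 245 245 244 228]
 [249 252 252 224 143 118 119 122 124 126 127 127 123 123 122 121 135 193
  234 243 245 246 246 242]
 [251 252 238 166 119 117 119 120 123 124 125 125 125 123 122 120 118 138
  223 241 245 247 247 245]
 [251 250 203 127 116 117 119 121 125 126 126 125 125 122 122 120 118 123
  184 234 243 245 247 247]
 [251 238 165 117 115 118 119 122 125 126 125 125 125 124 122 120 117 114
  132 221 240 244 247 249]
 [249 230 156 117 115 118 121 123 125 128 121 124 125 122 122 120 119 113
  122 206 238 24
[... 2521 characters left out ...]
45 267 265]
 [267 276 281 246 240 237 239 243 267 266]
 [266 273 278 242 237 235 237 240 267 267]
 [266 271 274 242 235 234 234 238 266 266]
 [265 269 273 237 232 231 232 234 267 266]
 [268 268 270 236 230 228 231 232 268 267]
 [268 267 268 233 228 226 227 230 267 267]
 [268 268 268 231 225 224 225 227 268 267]
 [268 268 268 229 224 223 224 225 267 268]
 [268 269 269 226 222 220 221 224 269 418]
 [270 269 268 222 221 219 220 221 425 423]
 [424 270 270 220 217 216 218 218 426 423]
 [426 425 426 219 215 215 214 215 226 426]
 [426 426 426 216 213 212 212 215 223 425]
 [427 428 427 215 211 211 211 212 222 425]
 [421 426 426 213 210 209 209 211 216 427]
 [424 429 427 212 207 206 206 208 213 428]]
```

```bash
cat >> h.py <<'E'
from scipy.optimize import least_squares
def pinfit(d,s,lo=.118,hi=.158,r=.0045,cx=0,cy=0):
    W=cloud('wrist',d); M=R(s['ee_rot']); T=(W-s['position'])@M
    m=(T[...,0]>lo)&(T[...,0]<hi)&(np.hypot(T[...,1]-cx,T[...,2]-cy)<.012)
    P=T[m]
    f=lambda v: np.hypot(P[:,1]-v[0]-v[2]*(P[:,0]-.14),P[:,2]-v[1]-v[3]*(P[:,0]-.14))-r
    o=least_squares(f,[0,0,0,0],loss='soft_l1',f_scale=.0007); return o.x,len(P),P,T
E
python3 - <<'E'
from h import *
s=manip.get_state(); _,d=manip.get_image('wrist')
v,n,P,T=pinfit(d,s); print('pin tool yz at .14, slopes',v.round(4),n,'tip', (v[:2]+v[2:]*.0255).round(4), 'max x',P[:,0].max())
v2,n2,_,_=pinfit(d,s,.085,.105,.0072); print('upper section',v2.round(4),n2)
W=s['position']+T@R(s['ee_rot']).T
a=T[(abs(W[...,2]-.1435)<.003)&(np.hypot(W[...,0]-.463,W[...,1]-.19)<.02)]
f=lambda c: np.clip(np.hypot(a[:,1]-c[0],a[:,2]-c[1]),None,1)
# annulus fit: maximise points inside [8.2,15]
c,r=cv2.minEnclosingCircle((a[:,1:]*1000).astype(np.float32).reshape(-1,1,2)); print('rim',c,r,len(a),np.median(a[:,0]))
g=np.arange(-.006,.006,.0002)
best=[]
for y in g:
  for z in g:
    rr=np.hypot(a[:,1]-y,a[:,2]-z); best.append((np.maximum(0,.0082-rr).sum()+np.maximum(0,rr-.015).sum(),y,z))
best.sort(); print(best[:4]); print('mean top',np.mean(best[:10],0))
E
```

```text
pin tool yz at .14, slopes [-0.0007  0.0005 -0.0008 -0.0018] 186 tip [-0.0007  0.0005] max x 0.15759682583643592
upper section [-0.0005  0.0006  0.003   0.0007] 266
rim (-3.3065009117126465, 2.1697118282318115) 14.867060661315918 431 0.18160921139463793
[(np.float64(0.0008890692685338368), np.float64(-0.0034000000000000046), np.float64(0.001999999999999986)), (np.float64(0.0009149599000540113), np.float64(-0.003200000000000005), np.float64(0.002199999999999985)), (np.float64(0.0009861165697572357), np.float64(-0.003200000000000005), np.float64(0.001999999999999986)), (np.float64(0.0009944083494017372), np.float64(-0.0034000000000000046), np.float64(0.002199999999999985))]
mean top [ 0.00135133 -0.00324     0.0021    ]
```

play_rows --pt "1 0 -0.085 0.053 0" --pt "1 0.2 0 0 0" --pt "1 0.4 0 0 0" --pt "1 0.4 0 0 0" --pt "1 0.2 0 0 0" --pt "1 0.1 0 0 0" --pt "1 0 0 0 0"

```text
clock: 12.45
position: [0.4621, 0.1902, 0.2855]
ee_rot: [0.703, -0.076, 0.703, 0.076]
contact_force: [0.3, -0.3, -0.6]
width: 0.0228
```

```bash
python3 - <<'E'
from h import *
s=manip.get_state(); print(s['position'],s['contact_force'],s['moment'])
p,d=grab('wrist','w8'); W=cloud('wrist',d); M=R(s['ee_rot']); T=(W-s['position'])@M
v,n,P,_=pinfit(d,s,.118,.14); print(v.round(4),n)
a=T[(abs(W[...,2]-.1435)<.003)&(np.hypot(W[...,0]-.463,W[...,1]-.19)<.02)&(np.hypot(T[...,1],T[...,2])>.0062)]
g=np.arange(-.006,.006,.0002);best=[]
for y in g:
  for z in g:
    rr=np.hypot(a[:,1]-y,a[:,2]-z); best.append((np.maximum(0,.0082-rr).sum()+np.maximum(0,rr-.015).sum(),y,z))
best.sort(); print(len(a),np.mean(best[:10],0))
cv2.imwrite('pics/w8z.png',cv2.resize(p[150:280,250:400,::-1],None,fx=4,fy=4,interpolation=cv2.INTER_CUBIC))
E
```

```text
[0.46208348 0.19023552 0.28554536] [ 0.28820986 -0.28399172 -0.62221401] [-0.04376878  0.01270596  0.00453724]
[-0.0006  0.0008  0.003  -0.0031] 119
561 [ 0.00181501 -0.00064     0.0011    ]
```

View pics/w8z.png

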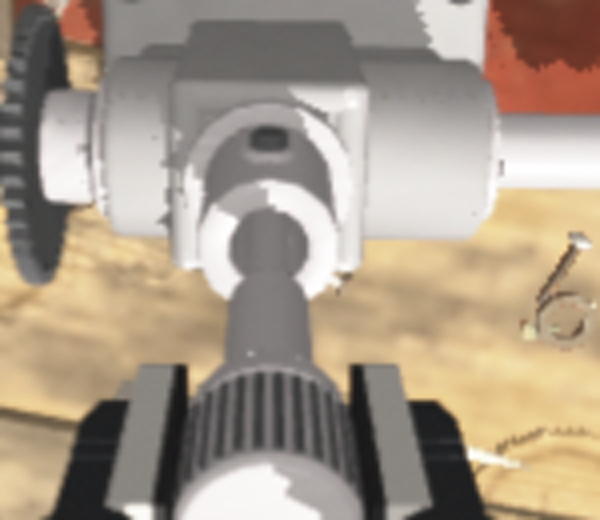

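play_rows --pt "1 0.3 0 0.01 0" --pt "1 0.3 0 0 0" --pt "1 0.1 0 0 0" --pt "1 0 0 0 0"

```text
clock: 12.9
position: [0.4622, 0.1903, 0.2644]
ee_rot: [0.703, -0.076, 0.704, 0.076]
contact_force: [0.6, -0.8, -0.7]
width: 0.0226
```

play_rows --pt "1 0.1 0 0 0" --pt "1 0.1 0 0 0" --pt "1 0 0 0 0"

```text
clock: 13.2
position: [0.4624, 0.1903, 0.2589]
ee_rot: [0.703, -0.076, 0.703, 0.076]
contact_force: [0.9, 0.5, -0.7]
width: 0.0231
```

play_rows --pt "1 0.1 0 0 0" --pt "1 0.1 0 0 0" --pt "1 0.05 0 0 0" --pt "1 0 0 0 0"

```text
clock: 13.6
position: [0.4625, 0.1903, 0.2514]
ee_rot: [0.703, -0.076, 0.703, 0.076]
contact_force: [0.2, 0.3, -0.6]
width: 0.0227
```

play_rows --pt "1 0.06 0 0 0" --pt "1 0 0 0 0" --pt "0.3 0 0 0 0" --pt "0.3 0 0 0 0" --pt "0.3 0 0 0 0" --pt "0.3 0 0 0 0" --pt "0.3 -0.2 0 0 0" --pt "0.3 -0.5 0 0 0" --pt "0.3 -0.8 0 0 0" --pt "0.3 -0.8 0 0 0" --pt "0.3 0 0 0 0" --pt "0.3 0 0 0 0"

```text
clock: 14.8
position: [0.4627, 0.1904, 0.3193]
ee_rot: [0.703, -0.076, 0.703, 0.076]
contact_force: [-0.4, 0.3, 0.0]
width: 0.0594
```

```bash
python3 - <<'E'
from h import *
s=manip.get_state(); print(s['position'],s['contact_force'],s['width'])
p,d=grab('wrist','w9'); W=cloud('wrist',d); M=R(s['ee_rot']); T=(W-s['position'])@M
a=W[(W[...,2]>.165)&(W[...,2]<.225)&(np.hypot(W[...,0]-.4625,W[...,1]-.19)<.025)]
print('top z',np.percentile(a[:,2],[50,90,97])); t=a[a[:,2]>np.percentile(a[:,2],97)-.004]
print(cv2.minEnclosingCircle((t[:,:2]*1000).astype(np.float32).reshape(-1,1,2)))
mark('wrist','pin_knob',1); mark('wrist','pulley_centre',1)
E
```

```text
[0.46265381 0.19035737 0.31933806] [-0.42525542  0.25205872  0.01016376] 0.059415772933985374
top z [0.2044561  0.20550231 0.2058807 ]
((460.716796875, 189.37208557128906), 12.546392440795898)
wrist pin_knob 0.75 [0.4631 0.189  0.1897]
wrist pulley_centre 0.57 [0.434  0.3019 0.0692]
```

View pics/w9.png

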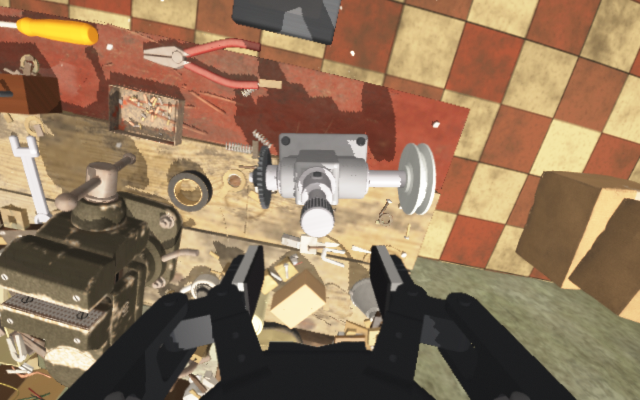

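```bash
python3 - <<'E'
from h import *
plan([.436,.3028,.25],13)
E
```

```text
{'units': array([ 2.26 ,  3.852, -0.042]), 'yawnow': np.float64(12.29), 'twist': np.float64(-0.118)}
```

play_rows --pt "0.5 0 0.6 0 0" --pt "0.5 0 0.95 0 0" --pt "0.5 0 1 0 0" --pt "0.5 0.5 0.9 0 0" --pt "0.5 0.9 0.4 -0.04 0" --pt "0.5 0.86 0 0 0" --pt "0.5 0 0 0 0" --pt "0.5 0 0 0 0"

```text
clock: 15.75
position: [0.4367, 0.3028, 0.2506]
ee_rot: [0.702, -0.076, 0.704, 0.075]
contact_force: [0.6, 0.8, -0.7]
width: 0.0428
```

```bash
python3 - <<'E'
from h import *
s=manip.get_state(); print(s['clock'],s['position'],s['contact_force'],s['width'])
p,d=grab('wrist','w10'); W=cloud('wrist',d); M=R(s['ee_rot']); T=(W-s['position'])@M
np.save('T10.npy',T)
mark('wrist','pulley_centre',1);mark('wrist','pin_knob',1)
E
```

```text
15.75 [0.43665728 0.30275693 0.25055813] [ 0.55601601  0.80667174 -0.65599962] 0.04283472330183859
wrist pulley_centre 0.97 [0.4378 0.3035 0.0722]
wrist pin_knob 0.59 [0.4645 0.1882 0.1945]
```

View pics/w10.png

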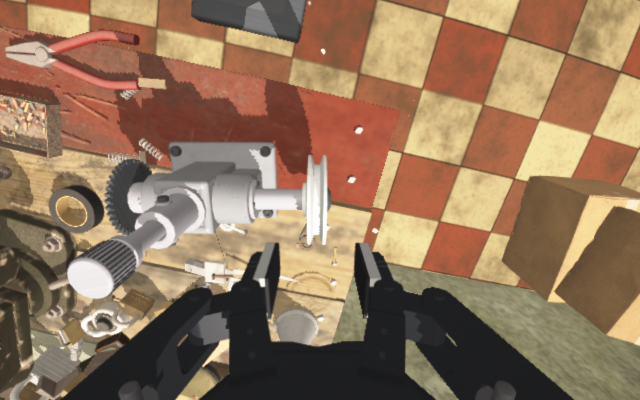

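```bash
python3 - <<'E'
from h import *
T=np.load('T10.npy'); z=.2506-T[...,0]
m=(z>.06)&(z<.118)&(abs(T[...,1])<.02)&(abs(T[...,2])<.06); P=T[m]; zz=z[m]
print(len(P),P.min(0),P.max(0))
for lo in np.arange(-.042,.042,.007):
    k=(P[:,2]>lo)&(P[:,2]<lo+.007)
    # restrict to rim radius
    q=P[k]; zq=zz[k]; 
    if len(q)>8: print(round(lo+.0035,4),len(q),'y',np.percentile(q[:,1],[3,25,50,75,97]).round(4),'ztop',np.percentile(zq,95).round(4))
E
```

```text
1934 [ 0.13572635 -0.01967912 -0.03748887] [0.18630128 0.0121961  0.04185107]
-0.0385 41 y [-0.0079 -0.0069 -0.0053  0.0061  0.0071] ztop 0.084
-0.0315 150 y [-0.0082 -0.0058 -0.0004  0.005   0.0074] ztop 0.0966
-0.0245 227 y [-0.0081 -0.0042 -0.0009  0.0033  0.0072] ztop 0.1035
-0.0175 193 y [-0.008  -0.0042 -0.      0.004   0.0072] ztop 0.1085
-0.0105 226 y [-0.0127 -0.0072 -0.0025  0.0024  0.0071] ztop 0.1115
-0.0035 312 y [-0.0186 -0.0116 -0.0034  0.004   0.011 ] ztop 0.1131
0.0035 265 y [-0.0183 -0.0116 -0.0034  0.0032  0.0111] ztop 0.1139
0.0105 214 y [-0.0185 -0.0099 -0.0034  0.0025  0.0102] ztop 0.1135
0.0175 127 y [-0.012  -0.0059 -0.0018  0.0033  0.0065] ztop 0.1125
0.0245 100 y [-0.0085 -0.0052 -0.0009  0.0033  0.0067] ztop 0.1093
0.0315 61 y [-0.0088 -0.0062 -0.0018  0.0035  0.0061] ztop 0.1055
0.0385 18 y [-0.0087 -0.007   0.0023  0.0045  0.0063] ztop 0.0991
```

```bash
python3 - <<'E'
from h import *
s=manip.get_state(); M=R(s['ee_rot']); plan([.4137,.2977,.147],11.2)
from scipy.spatial.transform import Rotation as Ro
M2=M@Ro.from_rotvec([np.radians(6*.18),0,0]).as_matrix(); print(M2.T@(np.array([.4137,.2977,.147])-s['position'])/.03)
E
```

```text
{'units': array([ 3.513, -0.005, -0.829]), 'yawnow': np.float64(12.26), 'twist': np.float64(0.176)}
[ 3.5127444  -0.02063731 -0.82867078]
```

play_rows --pt "0.5 0 0 0 0.18" --pt "0.5 0 -0.02 -0.5 0" --pt "0.5 0.3 0 -0.33 0" --pt "0.5 0.8 0 0 0" --pt "0.5 0.8 0 0 0" --pt "0.5 0.8 0 0 0" --pt "0.5 0.5 0 0 0" --pt "0.5 0.3 0 0 0" --pt "0.5 0 0 0 0" --pt "0.5 0 0 0 0"

```text
clock: 16.9
position: [0.4126, 0.2977, 0.1468]
ee_rot: [0.704, -0.069, 0.703, 0.069]
contact_force: [0.1, -0.7, 0.3]
width: 0.0427
```

```bash
python3 - <<'E'
from h import *
s=manip.get_state(); print(s['clock'],s['position'],s['contact_force'],s['width'])
p,d=grab('wrist','w11')
E
```

```text
16.9 [0.41264311 0.29766207 0.14682621] [ 0.12690791 -0.70451644  0.31251487] 0.042675266389102615
```

View pics/w11.png

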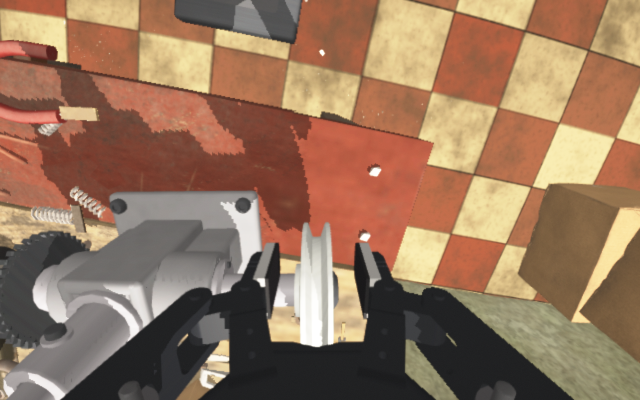

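play_rows --pt "1 0 0 0 0" --pt "1 0 0 0 0" --pt "1 0 0 0 0" --pt "1 0 0 0 0" --pt "1 0 0 0 0" --newtons 20

```text
clock: 17.45
position: [0.4129, 0.2975, 0.1469]
ee_rot: [0.704, -0.069, 0.703, 0.069]
contact_force: [-1.0, -2.4, 6.3]
width: 0.0158
```

```bash
cat >> h.py <<'E'
def chk(n,base='b0'):
    s=manip.get_state(); print(s['clock'],s['position'].round(4),s['contact_force'].round(2),round(s['width'],4))
    p,d=grab('scene',n); q,e=grab('top',n+'t')
    g=cv2.cvtColor(p,cv2.COLOR_RGB2GRAY).astype(float)
    if n!=base:
        b=cv2.imread(f'pics/{base}.png',0).astype(float)
        A=b[125:160,258:278]  # template
        best=min((np.abs(g[125+k:160+k,258:278]-A)[:12].mean(),k) for k in range(-1,5)); print('knob diff',best)
    c=p[100:200,220:310,::-1]; cv2.imwrite(f'pics/{n}z.png',cv2.resize(c,None,fx=6,fy=6,interpolation=cv2.INTER_CUBIC))
E
python3 - <<'E'
from h import *
chk('b0')
for z in (.2055,.1765,.1435): print(proj('scene',[.4634,.19,z]))
f=np.radians(np.arange(-50,71,5)); 
for a,b in zip(f,f[1:]): print(int(round(np.degrees(b))),round(-1.2*(np.cos(b)-np.cos(a)),3),round(1.2*(np.sin(b)-np.sin(a)),3))
E
```

```text
17.45 [0.4129 0.2975 0.1469] [-1.03 -2.43  6.3 ] 0.0158
[266.63723181 135.13030653]
[267.27360884 145.56051106]
[267.98037104 157.07659047]
-45 -0.077 0.071
-40 -0.071 0.077
-35 -0.064 0.083
-30 -0.056 0.088
-25 -0.048 0.093
-20 -0.04 0.097
-15 -0.031 0.1
-10 -0.023 0.102
-5 -0.014 0.104
0 -0.005 0.105
5 0.005 0.105
10 0.014 0.104
15 0.023 0.102
20 0.031 0.1
25 0.04 0.097
30 0.048 0.093
35 0.056 0.088
40 0.064 0.083
45 0.071 0.077
50 0.077 0.071
55 0.083 0.064
60 0.088 0.056
65 0.093 0.048
70 0.097 0.04
```

View pics/b0z.png

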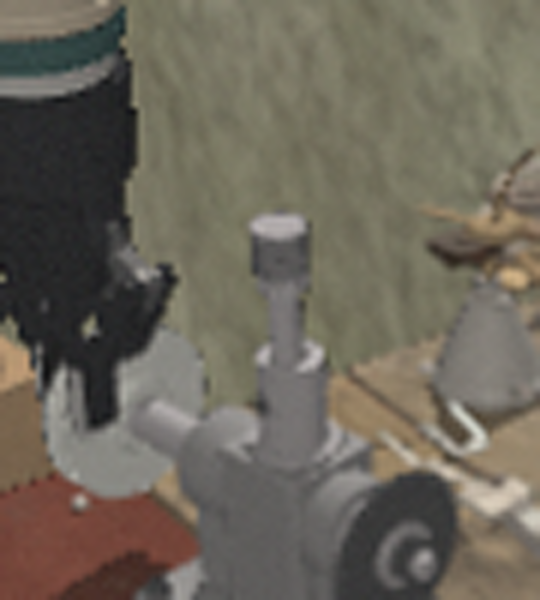

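play_rows --pt "1 -0.077 0 0.071 0" --pt "1 -0.071 0 0.077 0" --pt "1 -0.064 0 0.083 0" --pt "1 0 0 0 0"

```text
clock: 17.95
position: [0.4175, 0.2984, 0.1514]
ee_rot: [0.702, -0.069, 0.706, 0.069]
contact_force: [-4.1, 1.6, -9.9]
width: 0.0155
```

```bash
python3 - <<'E'
from h import *
chk('b1')
E
```

```text
17.95 [0.4175 0.2984 0.1514] [-4.1   1.62 -9.86] 0.0155
knob diff (np.float64(1.4666666666666666), 0)
```

play_rows --pt "1 -0.056 0 0.088 0" --pt "1 0 0 0 0"

```text
clock: 18.25
position: [0.4207, 0.299, 0.1537]
ee_rot: [0.703, -0.069, 0.705, 0.069]
contact_force: [-5.1, 0.9, -6.8]
width: 0.0154
```

```bash
python3 - <<'E'
from h import *
chk('b2')
E
```

```text
18.25 [0.4207 0.299  0.1537] [-5.15  0.88 -6.83] 0.0154
knob diff (np.float64(1.4541666666666666), 0)
```

play_rows --pt "1 -0.048 0 0.093 0" --pt "1 0 0 0 0"

```text
clock: 18.55
position: [0.4233, 0.2996, 0.1553]
ee_rot: [0.702, -0.069, 0.705, 0.069]
contact_force: [-5.8, 0.7, -6.1]
width: 0.0152
```

```bash
python3 - <<'E'
from h import *
chk('b3')
E
```

```text
18.55 [0.4233 0.2996 0.1553] [-5.84  0.72 -6.06] 0.0152
knob diff (np.float64(1.5083333333333333), 0)
```

play_rows --pt "1 -0.04 0 0.097 0" --pt "1 0 0 0 0"

```text
clock: 18.85
position: [0.4259, 0.3001, 0.1565]
ee_rot: [0.702, -0.069, 0.705, 0.069]
contact_force: [-6.2, 1.0, -5.3]
width: 0.0152
```

```bash
python3 - <<'E'
from h import *
chk('b4')
E
```

```text
18.85 [0.4259 0.3001 0.1565] [-6.2   0.98 -5.32] 0.0152
knob diff (np.float64(1.625), 0)
```

play_rows --pt "1 -0.031 0 0.1 0" --pt "1 0 0 0 0"

```text
clock: 19.15
position: [0.4287, 0.3007, 0.1575]
ee_rot: [0.702, -0.069, 0.705, 0.069]
contact_force: [-6.5, 0.7, -4.4]
width: 0.0155
```

```bash
python3 - <<'E'
from h import *
chk('b5')
E
```

```text
19.15 [0.4287 0.3007 0.1575] [-6.51  0.71 -4.45] 0.0155
knob diff (np.float64(1.4333333333333333), 0)
```

play_rows --pt "1 -0.023 0 0.102 0" --pt "1 0 0 0 0"

```text
clock: 19.45
position: [0.4316, 0.3012, 0.1583]
ee_rot: [0.702, -0.069, 0.705, 0.069]
contact_force: [-6.6, -1.1, -3.9]
width: 0.0155
```

```bash
python3 - <<'E'
from h import *
chk('b6')
E
```

```text
19.45 [0.4316 0.3012 0.1583] [-6.56 -1.07 -3.9 ] 0.0155
knob diff (np.float64(1.625), 0)
```

play_rows --pt "1 -0.014 0 0.104 0" --pt "1 0 0 0 0"

```text
clock: 19.75
position: [0.4346, 0.3019, 0.1588]
ee_rot: [0.702, -0.069, 0.705, 0.069]
contact_force: [-7.4, -0.6, -2.7]
width: 0.0156
```

```bash
python3 - <<'E'
from h import *
chk('b7')
E
```

```text
19.75 [0.4346 0.3019 0.1588] [-7.37 -0.63 -2.69] 0.0156
knob diff (np.float64(1.6083333333333334), 0)
```

View pics/b7z.png

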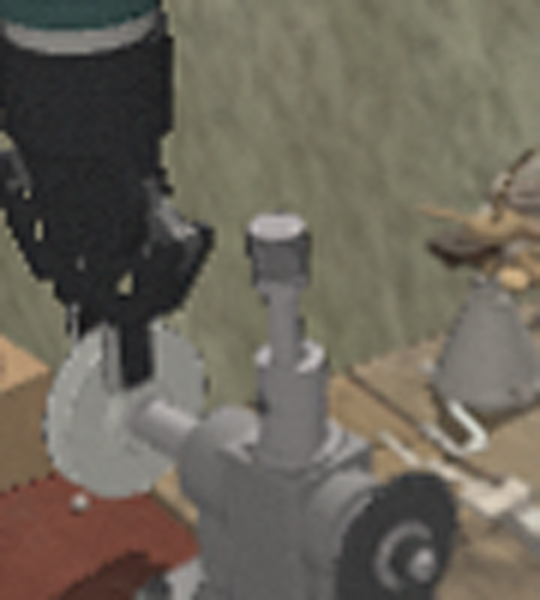

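play_rows --pt "1 -0.005 0 0.105 0" --pt "1 0 0 0 0"

```text
clock: 20.05
position: [0.4377, 0.3025, 0.1591]
ee_rot: [0.702, -0.069, 0.705, 0.069]
contact_force: [-7.8, -0.4, -2.5]
width: 0.0155
```

```bash
python3 - <<'E'
from h import *
chk('b8')
E
```

```text
20.05 [0.4377 0.3025 0.1591] [-7.77 -0.41 -2.51] 0.0155
knob diff (np.float64(1.5791666666666666), 0)
```

play_rows --pt "1 0.005 0 0.105 0" --pt "1 0 0 0 0"

```text
clock: 20.35
position: [0.4409, 0.3032, 0.1591]
ee_rot: [0.702, -0.069, 0.705, 0.069]
contact_force: [-8.2, -0.2, -1.6]
width: 0.0155
```

```bash
python3 - <<'E'
from h import *
chk('b9')
E
```

```text
20.35 [0.4409 0.3032 0.1591] [-8.17 -0.21 -1.56] 0.0155
knob diff (np.float64(1.5875), 0)
```

play_rows --pt "1 0.014 0 0.104 0" --pt "1 0 0 0 0"

```text
clock: 20.65
position: [0.4441, 0.3038, 0.1589]
ee_rot: [0.702, -0.069, 0.705, 0.069]
contact_force: [-8.1, 0.9, -0.1]
width: 0.0155
```

```bash
python3 - <<'E'
from h import *
chk('b10')
E
```

```text
20.65 [0.4441 0.3038 0.1589] [-8.06  0.86 -0.06] 0.0155
knob diff (np.float64(1.9708333333333334), 0)
```

play_rows --pt "1 0.023 0 0.102 0" --pt "1 0 0 0 0"

```text
clock: 20.95
position: [0.4472, 0.3044, 0.1584]
ee_rot: [0.702, -0.069, 0.705, 0.069]
contact_force: [-7.9, -0.2, 0.0]
width: 0.0154
```

```bash
python3 - <<'E'
from h import *
chk('b11')
E
```

```text
20.95 [0.4472 0.3044 0.1584] [-7.87 -0.21  0.04] 0.0154
knob diff (np.float64(2.2041666666666666), 0)
```

View pics/b11z.png

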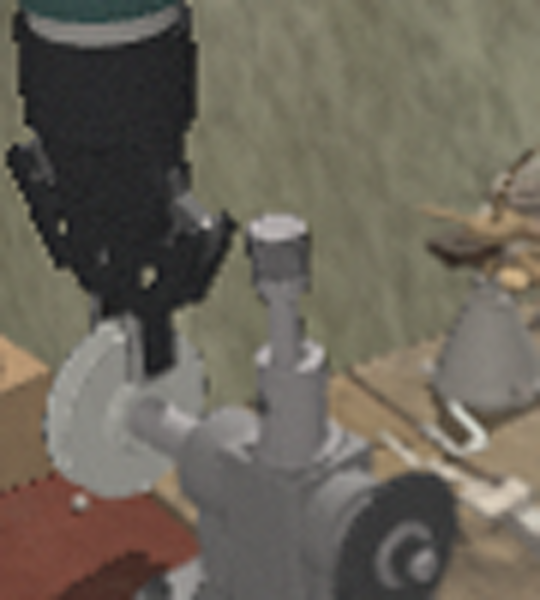

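play_rows --pt "1 0.018 0 0.06 0" --pt "1 0 0 0 0"

```text
clock: 21.25
position: [0.449, 0.3048, 0.158]
ee_rot: [0.703, -0.069, 0.705, 0.069]
contact_force: [-7.5, -0.3, 2.1]
width: 0.0158
```

```bash
cat >> h.py <<'E'
def sub(n):
    a=cv2.imread(f'pics/b0.png',0).astype(np.float32)[128:160,256:280]; b=cv2.imread(f'pics/{n}.png',0).astype(np.float32)[128:160,256:280]
    # knob top part only shift
    print(n,'shift',np.round(cv2.phaseCorrelate(a[:22],b[:22],cv2.createHanningWindow((24,22),cv2.CV_32F)),3))
E
python3 - <<'E'
from h import *
chk('b12')
for i in (2,5,7,9,10,11,12): sub(f'b{i}')
E
```

```text
21.25 [0.449  0.3048 0.158 ] [-7.5  -0.3   2.14] 0.0158
knob diff (np.float64(3.1083333333333334), 0)Traceback (most recent call last):
  File "<stdin>", line 3, in <module>
  File "h.py", line 46, in sub
    print(n,'shift',np.round(cv2.phaseCorrelate(a[:22],b[:22],cv2.createHanningWindow((24,22),cv2.CV_32F)),3))
                    ~~~~~~~~^^^^^^^^^^^^^^^^^^^^^^^^^^^^^^^^^^^^^^^^^^^^^^^^^^^^^^^^^^^^^^^^^^^^^^^^^^^^^^^^^
    return _wrapfunc(a, 'round', decimals=decimals, out=out)
    return _wrapit(obj, method, *args, **kwds)
    conv = _array_converter(obj)
ValueError: setting an array element with a sequence. The requested array has an inhomogeneous shape after 1 dimensions. The detected shape was (2,) + inhomogeneous part.
```

```bash
sed -i 's/np.round(cv2.phaseCorrelate(\(.*\)),3))/cv2.phaseCorrelate(\1))/' h.py; tail -3 h.py; python3 - <<'E'
from h import *
for i in (2,5,7,9,10,11,12): sub(f'b{i}')
for i in (0,7,12): print(cv2.imread(f'pics/b{i}.png',0)[131:155,266])
E
```

```text
a=cv2.imread(f'pics/b0.png',0).astype(np.float32)[128:160,256:280]; b=cv2.imread(f'pics/{n}.png',0).astype(np.float32)[128:160,256:280]
    # knob top part only shift
    print(n,'shift',cv2.phaseCorrelate(a[:22],b[:22],cv2.createHanningWindow((24,22),cv2.CV_32F)))
b2 shift ((-0.01647055302771072, 0.13291075625343396), 1.1188954793744617)
b5 shift ((-0.05002164212799265, -0.010238740409381109), 1.0937766167852614)
b7 shift ((-0.042233208633838615, -0.1928330072895239), 0.9631184041500092)
b9 shift ((0.04503886191872475, 0.3277883841305176), 1.0588365089562204)
b10 shift ((0.02230117669071241, 0.07770726927322791), 1.0836586116088762)
b11 shift ((-0.020240035800640044, 0.18564555113004033), 1.065418625043498)
b12 shift ((1.0128363394707538, 0.11923069749117232), 0.9800845943391323)
[109 111 113 108 113 173 170 172 153  99  86  86  74  90  88  93 108 115
 117 118 117 120 119 117]
[111 109 112 106 110 171 168 169 151  82  87  87  89  90  87  87 111 119
 120 120 120 119 120 120]
[113 111 111 112 129 173 173 174 147 101  86  91  86  77  90  95 111 116
 117 115 116 116 118 115]
```

View pics/b12z.png

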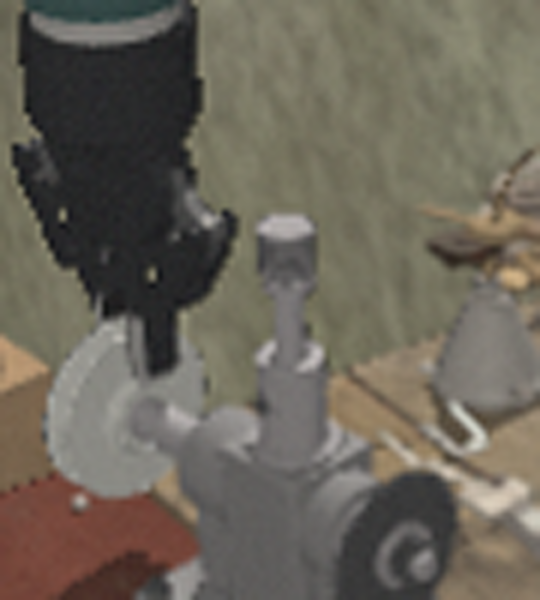

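play_rows --pt "1 0.02 0 0.06 0" --pt "1 0 0 0 0"

```text
clock: 21.55
position: [0.4508, 0.3052, 0.1575]
ee_rot: [0.703, -0.069, 0.705, 0.069]
contact_force: [-7.2, -0.9, 1.9]
width: 0.0155
```

```bash
python3 - <<'E'
from h import *
chk('b13');sub('b13')
E
```

```text
21.55 [0.4508 0.3052 0.1575] [-7.18 -0.85  1.93] 0.0155
knob diff (np.float64(3.4583333333333335), 0)
b13 shift ((0.8883169376085203, 0.4261173830448932), 0.7962884017162852)
```

View pics/b13z.png

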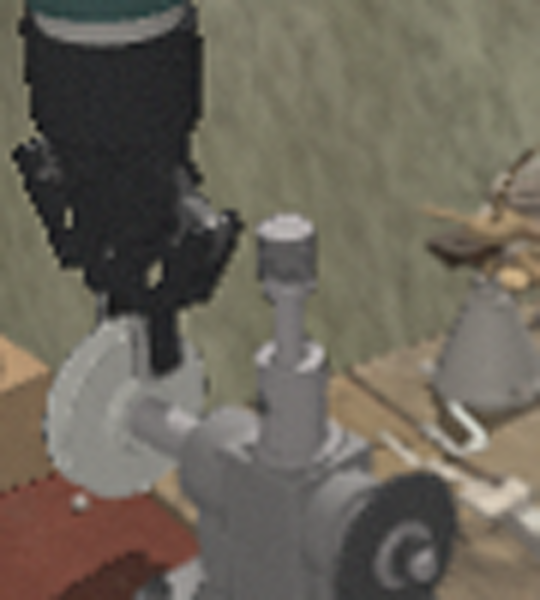

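play_rows --pt "1 0.023 0 0.06 0" --pt "1 0 0 0 0"

```text
clock: 21.85
position: [0.4527, 0.3056, 0.1568]
ee_rot: [0.703, -0.069, 0.705, 0.069]
contact_force: [-7.6, -0.2, 1.7]
width: 0.0152
```

```bash
python3 - <<'E'
from h import *
chk('b14');sub('b14')
E
```

```text
21.85 [0.4527 0.3056 0.1568] [-7.61 -0.16  1.74] 0.0152
knob diff (np.float64(4.175), 0)
b14 shift ((1.063075873948943, 1.0617032242891007), 1.2379057225253847)
```

play_rows --pt "1 0.026 0 0.057 0" --pt "1 0 0 0 0"

```text
clock: 22.15
position: [0.4545, 0.306, 0.1562]
ee_rot: [0.703, -0.069, 0.705, 0.069]
contact_force: [-6.0, -0.6, 2.2]
width: 0.016
```

```bash
python3 - <<'E'
from h import *
chk('b15');sub('b15')
E
```

```text
22.15 [0.4545 0.306  0.1562] [-5.95 -0.62  2.25] 0.016
knob diff (np.float64(4.445833333333334), -1)
b15 shift ((1.0563988414730456, 1.827133365850095), 1.1831864106158416)
```

View pics/b15z.png

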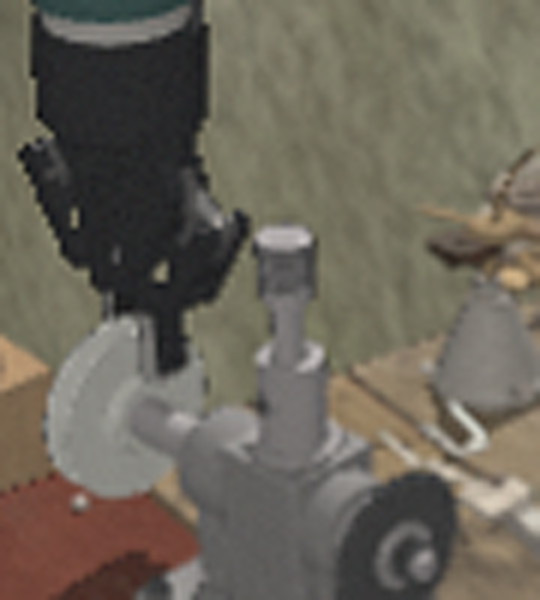

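play_rows --pt "1 0 0 0 0" --pt "1 0 0 0 0"

```text
clock: 22.45
position: [0.4545, 0.3059, 0.1562]
ee_rot: [0.703, -0.069, 0.705, 0.069]
contact_force: [-7.0, -1.2, 3.3]
width: 0.0154
```

```bash
python3 - <<'E'
from h import *
chk('b16');sub('b16')
for i in (0,14,15,16): print(cv2.imread(f'pics/b{i}.png',0)[131:155,267])
E
```

```text
22.45 [0.4545 0.3059 0.1562] [-7.05 -1.19  3.29] 0.0154
knob diff (np.float64(4.554166666666666), -1)
b16 shift ((1.0266952959280378, 1.765226297294479), 1.1940004891819425)
[121 120 116 106 116 173 171 170 145  96  88  86  80  89  90  93 110 123
 122 118 117 119 118 120]
[121 120 116 114 115 142 174 172 169 131  90  87  90  88  82  80  90 101
 117 122 120 120 121 120]
[121 121 118 113 112 103 114 175 171 168 136  83  82  79  90  88  85  82
 112 121 117 122 121 122]
[120 122 117 113 109 102 117 173 173 170 138  84  86  73  90  89  85  85
 108 118 119 120 122 121]
```

play_rows --pt "1 0 0 -0.05 0" --pt "0.5 0 0 0 0" --pt "0.5 0 0 0 0" --pt "0.5 0 0 0 0" --pt "0.5 -0.5 0 0 0" --pt "0.5 -0.8 0 0 0" --pt "0.5 -0.9 0 0 0" --pt "0.5 -0.9 0 0 0" --pt "0.5 -0.9 0 0 0" --pt "0.5 -0.9 0 0 0" --pt "0.5 0 0 0 0"

```text
clock: 23.65
position: [0.4567, 0.3068, 0.3068]
ee_rot: [0.707, -0.068, 0.7, 0.07]
contact_force: [1.0, -0.2, 0.1]
width: 0.0423
```

```bash
python3 - <<'E'
from h import *
chk('b17');sub('b17')
s=manip.get_state(); p,d=grab('wrist','w17'); W=cloud('wrist',d)
a=W[(W[...,2]>.165)&(W[...,2]<.225)&(np.hypot(W[...,0]-.4625,W[...,1]-.19)<.025)]
print(len(a),'top z',np.percentile(a[:,2],[50,90,97])); t=a[a[:,2]>np.percentile(a[:,2],97)-.004]
print(cv2.minEnclosingCircle((t[:,:2]*1000).astype(np.float32).reshape(-1,1,2)))
plan([.4625,.1903,.319])
E
```

```text
23.65 [0.4567 0.3068 0.3068] [ 0.95 -0.21  0.08] 0.0423
knob diff (np.float64(3.2583333333333333), 2)
b17 shift ((0.9072079546761209, 1.8416683429846756), 1.0964730605483055)
1597 top z [0.19685388 0.19844724 0.19886142]
((463.0848083496094, 190.8193359375), 12.921740531921387)
{'units': array([-0.575, -3.824, -0.48 ]), 'yawnow': np.float64(11.2)}
```

View pics/w17.png

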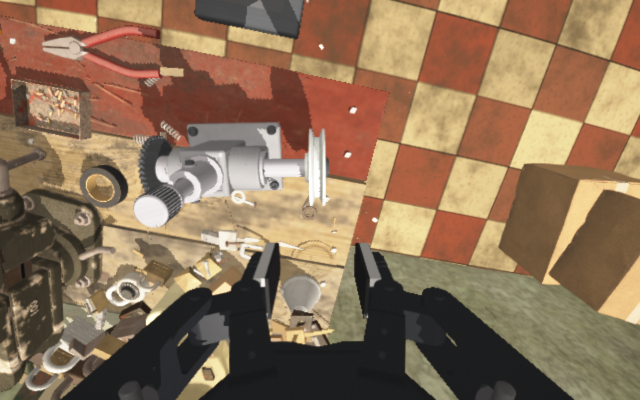

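play_rows --pt "1 -0.3 -0.5 0 0" --pt "1 -0.28 -0.9 -0.1 0" --pt "1 0 -0.9 -0.14 0" --pt "1 0 -0.9 -0.12 0" --pt "1 0 -0.62 -0.1 0" --pt "1 0.3 0 0 0" --pt "1 0.6 0 0 0" --pt "1 0.4 0 0 0" --pt "1 0 0 0 0" --pt "1 0 0 0 0"

```text
clock: 24.8
position: [0.463, 0.191, 0.2801]
ee_rot: [0.703, -0.069, 0.704, 0.069]
contact_force: [0.5, -0.6, 0.8]
width: 0.0
```

```bash
python3 - <<'E'
from h import *
s=manip.get_state();print(s['clock'],s['position'],s['contact_force'],s['width'])
p,d=grab('wrist','w18'); W=cloud('wrist',d)
a=W[(W[...,2]>.19)&(W[...,2]<.203)&(np.hypot(W[...,0]-.463,W[...,1]-.19)<.02)]
print(len(a),np.median(a[:,2]),cv2.minEnclosingCircle((a[:,:2]*1000).astype(np.float32).reshape(-1,1,2)))
plan([.4632,.1902,.2735])
E
```

```text
24.8 [0.46299515 0.19096789 0.28012686] [ 0.46769163 -0.6478884   0.79666926] 2.858312181734683e-05
663 0.1988914335431931 ((464.0798645019531, 190.97836303710938), 12.58275032043457)
{'units': array([ 0.239, -0.028, -0.007]), 'yawnow': np.float64(11.25)}
```

View pics/w18.png

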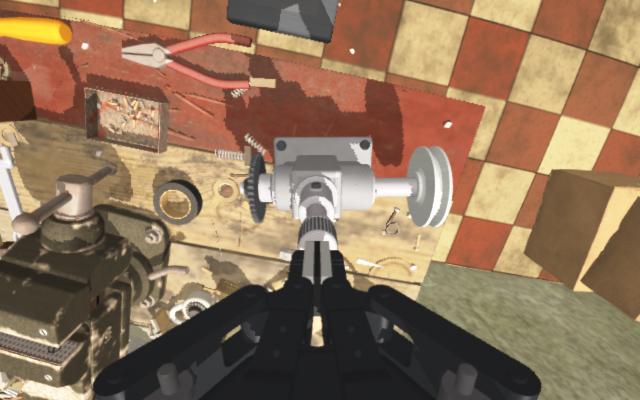

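play_rows --pt "1 0.2 0 0 0" --pt "1 0.08 0 0 0" --pt "1 0.06 0 0 0" --pt "1 0 0 0 0"

```text
clock: 25.25
position: [0.463, 0.1908, 0.2705]
ee_rot: [0.704, -0.069, 0.704, 0.069]
contact_force: [-0.4, 0.1, 1.1]
width: 0.0001
```

play_rows --pt "1 0.06 0 0 0" --pt "1 0 0 0 0"

```text
clock: 25.45
position: [0.4635, 0.1909, 0.2695]
ee_rot: [0.704, -0.069, 0.703, 0.069]
contact_force: [-0.7, -0.3, 4.2]
width: 0.0
```

Contact; continue in small steps.

play_rows --pt "1 0.06 0 0 0" --pt "1 0 0 0 0"

```text
clock: 25.65
position: [0.4635, 0.1909, 0.2675]
ee_rot: [0.704, -0.069, 0.703, 0.069]
contact_force: [-0.1, 0.6, 2.8]
width: 0.0004
```

play_rows --pt "1 0.06 0 0 0" --pt "1 0 0 0 0"

```text
clock: 25.85
position: [0.463, 0.1907, 0.2648]
ee_rot: [0.704, -0.069, 0.704, 0.069]
contact_force: [0.1, -0.0, 0.6]
width: -0.0001
```

```bash
python3 - <<'E'
from h import *
chk('b19'); p,d=grab('wrist','w19'); W=cloud('wrist',d)
a=W[(W[...,2]>.178)&(W[...,2]<.203)&(np.hypot(W[...,0]-.463,W[...,1]-.19)<.02)]
print(len(a),np.percentile(a[:,2],[50,90]))
cv2.imwrite('pics/w19z.png',cv2.resize(p[150:290,240:400,::-1],None,fx=4,fy=4,interpolation=cv2.INTER_CUBIC))
E
```

```text
25.85 [0.463  0.1907 0.2648] [ 0.14 -0.04  0.6 ] -0.0001
knob diff (np.float64(31.204166666666666), 4)
796 [0.19064452 0.20103663]
```

View pics/w19z.png

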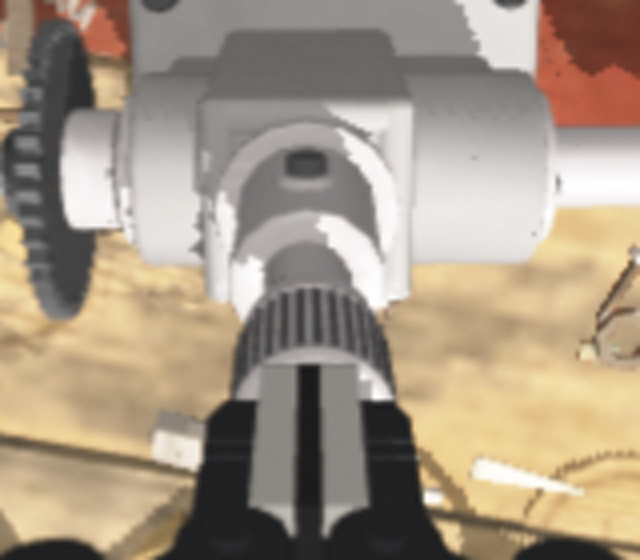

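View pics/b19z.png

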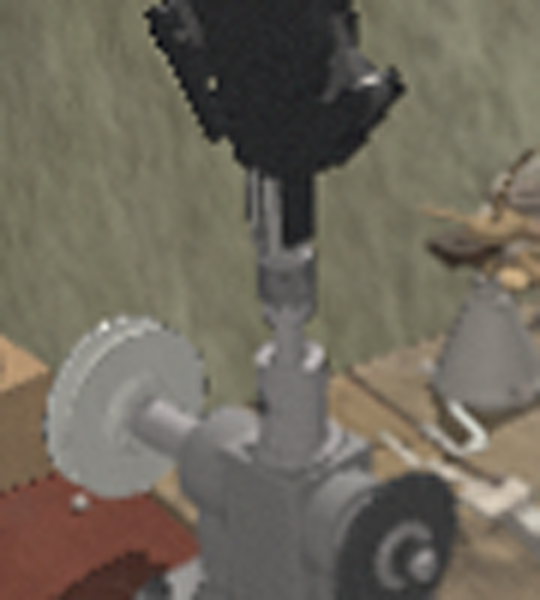

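play_rows --pt "1 0.06 0 0 0" --pt "1 0.06 0 0 0" --pt "1 0 0 0 0"

```text
clock: 26.3
position: [0.4629, 0.1907, 0.261]
ee_rot: [0.704, -0.069, 0.704, 0.069]
contact_force: [0.5, -0.1, -0.1]
width: -0.0001
```

play_rows --pt "1 0.06 0 0 0" --pt "1 0.06 0 0 0" --pt "1 0 0 0 0"

```text
clock: 26.6
position: [0.463, 0.1907, 0.2581]
ee_rot: [0.704, -0.069, 0.704, 0.069]
contact_force: [-2.0, -1.0, 5.2]
width: 0.0
```

play_rows --pt "1 0.06 0 0 0" --pt "1 0.06 0 0 0" --pt "1 0 0 0 0"

```text
clock: 26.9
position: [0.4629, 0.1905, 0.2546]
ee_rot: [0.704, -0.069, 0.704, 0.069]
contact_force: [-0.6, -0.7, 4.5]
width: -0.0002
```

play_rows --pt "1 0.06 0 0 0" --pt "1 0.06 0 0 0" --pt "1 0 0 0 0"

```text
clock: 27.2
position: [0.4627, 0.1905, 0.2505]
ee_rot: [0.704, -0.069, 0.704, 0.069]
contact_force: [-0.8, -0.3, 2.4]
width: 0.0001
```

play_rows --pt "1 0.06 0 0 0" --pt "1 0.06 0 0 0" --pt "1 0 0 0 0"

```text
clock: 27.5
position: [0.4628, 0.1906, 0.2466]
ee_rot: [0.704, -0.069, 0.704, 0.069]
contact_force: [-0.3, -0.7, 2.0]
width: 0.0002
```

play_rows --pt "1 0.05 0 0 0" --pt "1 0 0 0 0"

```text
clock: 27.7
position: [0.4631, 0.1908, 0.2453]
ee_rot: [0.704, -0.069, 0.704, 0.069]
contact_force: [-0.7, 0.9, 2.7]
width: 0.0001
```

play_rows --pt "1 0.05 0 0 0" --pt "1 0 0 0 0"

```text
clock: 27.9
position: [0.4632, 0.1908, 0.2451]
ee_rot: [0.704, -0.069, 0.703, 0.069]
contact_force: [-2.6, 0.5, 10.3]
width: 0.0001
```

```bash
python3 - <<'E'
from h import *
chk('b20'); p,d=grab('wrist','w20')
cv2.imwrite('pics/w20z.png',cv2.resize(p[150:290,240:400,::-1],None,fx=4,fy=4,interpolation=cv2.INTER_CUBIC))
E
```

```text
27.9 [0.4632 0.1908 0.2451] [-2.59  0.48 10.28] 0.0001
knob diff (np.float64(54.05416666666667), 4)
```

View pics/w20z.png

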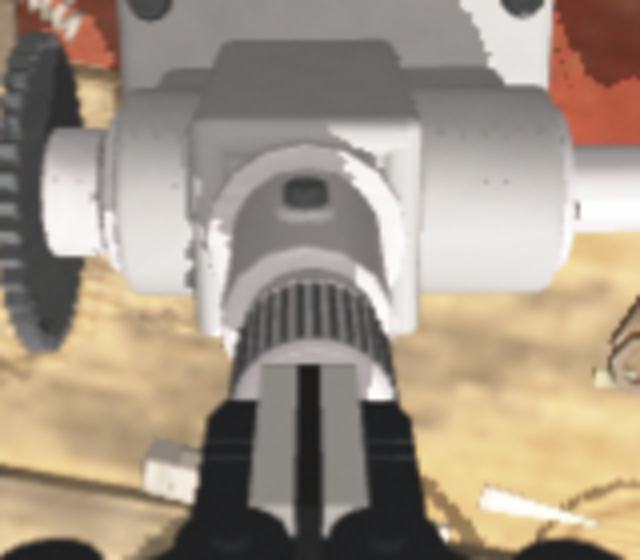

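View pics/b20z.png

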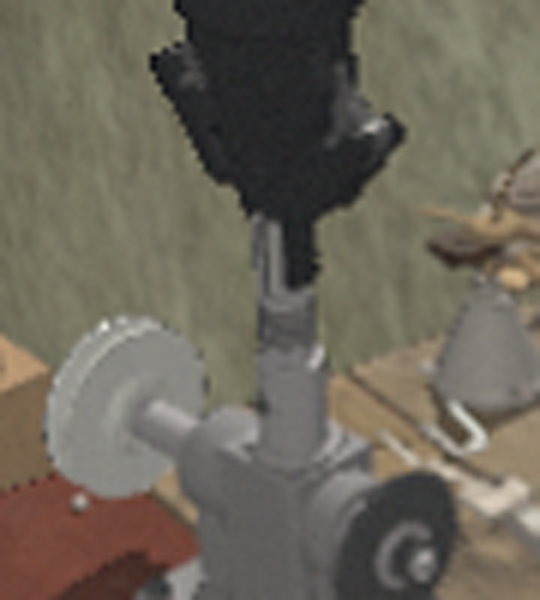

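play_rows --pt "1 0.03 0 0 0" --pt "1 0 0 0 0"

```text
clock: 28.25
position: [0.4631, 0.1908, 0.2451]
ee_rot: [0.704, -0.069, 0.703, 0.069]
contact_force: [-3.3, -0.6, 15.6]
width: -0.0
```

play_rows --pt "1 -0.1 0 0 0" --pt "1 -0.4 0 0 0" --pt "1 -0.8 0 0 0" --pt "1 -0.9 0 0 0" --pt "1 -0.9 0 0 0" --pt "1 -0.3 0 -0.5 0" --pt "1 0 0 -0.5 0" --pt "1 0 0 0 0" --pt "1 0 0 0 0"

```text
clock: 29.15
position: [0.4323, 0.1846, 0.3438]
ee_rot: [0.703, -0.069, 0.704, 0.069]
contact_force: [0.1, -0.3, -0.5]
width: 0.0002
```

```bash
python3 - <<'E'
from h import *
chk('b21'); p,d=grab('wrist','w21'); W=cloud('wrist',d)
a=W[(W[...,2]>.16)&(W[...,2]<.203)&(np.hypot(W[...,0]-.463,W[...,1]-.19)<.02)]
print(len(a),np.percentile(a[:,2],[50,90,97]))
b=W[(W[...,2]>.14)&(W[...,2]<.147)&(np.hypot(W[...,0]-.463,W[...,1]-.19)<.018)]; print(len(b),np.median(b[:,2]))
for q in ['pin_collar','bush_rim','pin_knob']: mark('wrist',q,1)
cv2.imwrite('pics/w21z.png',cv2.resize(p[100:290,220:400,::-1],None,fx=3,fy=3,interpolation=cv2.INTER_CUBIC))
E
```

```text
29.15 [0.4323 0.1846 0.3438] [ 0.14 -0.33 -0.52] 0.0002
knob diff (np.float64(3.379166666666667), 0)
577 [0.17271456 0.17373835 0.17410585]
179 0.14364125054178414
wrist pin_collar 0.55 [0.4663 0.1925 0.1494]
wrist bush_rim 0.87 [0.4604 0.1959 0.1485]
wrist pin_knob 0.74 [0.4641 0.1887 0.1584]
```

View pics/w21z.png

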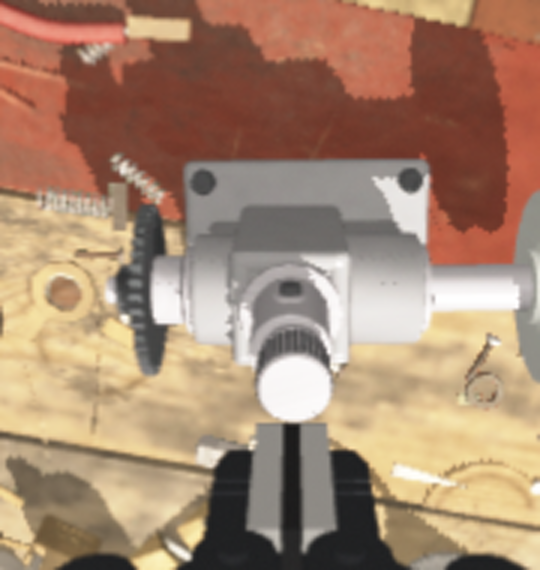

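View pics/b21z.png

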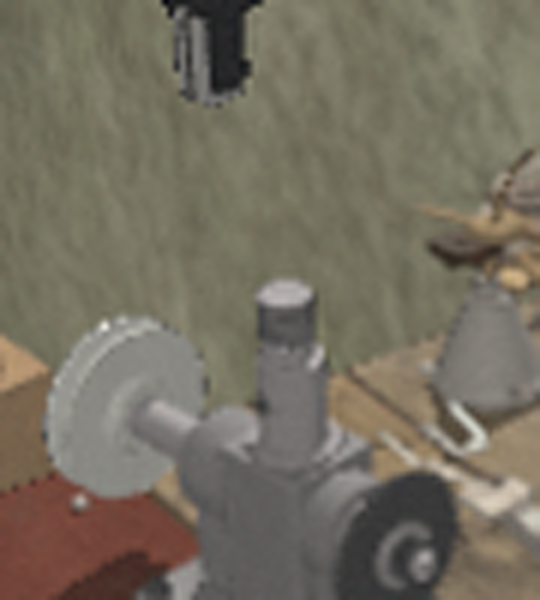

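The knob top is at 0.1727 m, against 0.1725 m expected with the collar on the rim. The pin is seated and the arm is clear of it.

```bash
python3 -c "
from rig import manip
print(manip.sign_off())"
```

```text
the job is handed in; nothing more can be done
None
```

The arbor is locked: the pin is fully home in the guide bush with its collar on the rim. I handed the job in at about 29 s of the 72 s allowed.

- **Placing the pin:** I took it from the tool block and stood it in the bush on the solid arbor. The knob top measured 0.2055 m, which is where it should be.
- **Finding the hole:** I turned the pulley, top away from the robot, in 3–5° steps, with a scene picture after each step once the first 15° were done. The pin dropped 7 mm after roughly 65–70°. I stopped there and let go of the pulley.
- **Forces while turning:** The wrist read about 7–10 N. I put most of that down to the pads twisting on the disc, though I did not check it separately, and it did not rise when the pin caught.
- **Pushing home:** I pushed with closed fingertips in small steps. The readings between steps stayed at or below about 5 N, so the 9–15 N peak over the balls was not seen directly. The force then rose to 15.6 N with no more travel.

**Last checks:** The knob top measured 0.1727 m, against 0.1725 m expected when seated. The pictures show the pin upright with the collar on the rim. The gripper was clear and the wrist force was near zero.

The network's last mark for the collar put it about 6 mm above the rim. The depth measurement and the hard stop both disagree with that, so I relied on them.

I did not go near the other things on the bench, but I did not check each of them separately at the end.

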